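Change the load of the drawer dish dryer and start it

TASK

Change the load of the dish dryer: take the dry ramekin out of its drawer tray and stand it upright on the bare counter, and lay every washed slicer plate from the wooden plate block flat in the tray, side by side and not on top of one another (they lie in shallow channels with no room for fingers, but can be slid out over the front edge of the block until they overhang it and gripped there by their sides). Then push the drawer fully home and square in the dryer, and last turn the timer clockwise to its middle mark, a quarter turn from off. Leave the other things on the counter where they are.

Things in the scene. Friction and masses are not known exactly. Their poses are not given: they have to be found in the camera images.
- plate1_mid (a point): one of up to three identical slicer plates (inserts of a vegetable slicer): flat white rectangle with a steel blade across it, 140 x 64 x 3 mm, 80 g; this point is its centre, x along its 140 mm length, y across, z normal to the face. It starts lying flat in a channel of the block, lengthways (friction on the wood about 0.35). Absent (None) in some runs.
- plate2_mid (a point): one of up to three identical slicer plates (inserts of a vegetable slicer): flat white rectangle with a steel blade across it, 140 x 64 x 3 mm, 80 g; this point is its centre, x along its 140 mm length, y across, z normal to the face. It starts lying flat in a channel of the block, lengthways (friction on the wood about 0.35). Absent (None) in some runs.
- plate3_mid (a point): one of up to three identical slicer plates (inserts of a vegetable slicer): flat white rectangle with a steel blade across it, 140 x 64 x 3 mm, 80 g; this point is its centre, x along its 140 mm length, y across, z normal to the face. It starts lying flat in a channel of the block, lengthways (friction on the wood about 0.35). Absent (None) in some runs.
- block: fixed wooden plate block to the robot's right, 240 mm (x) by 320 mm (y); origin at the centre of its underside, z up, -x towards the robot. Three channels along x, centred at y = -98, 0, 98 mm, 78 mm wide, floor 45 mm and ribs 52 mm above the counter, closed at the back, open at the front edge x = -120 mm. Mug, sponge, spoon lie between it and the robot; jar, tin, bottle beyond it.
- dryer: fixed grey countertop dish dryer, 290 mm deep (x), 420 mm wide (y), 190 mm high, black front, clear window and a 124 mm bowl on top (rear, at y about -90 mm); origin at the centre of its underside, x from front to back (into the opening), z up; the front, x = -145 mm, faces the robot's right. Home, the drawer's panel bears on the front and tray_handle is at x = -200, y = 0 mm.
- dryer_mouth (a point): middle of the dryer's drawer opening, on its front plane at counter level; axes as dryer. The opening is 346 mm wide (y = -173 to 173 mm) and 60 mm high, its cheeks flared to about 375 mm at the front and narrowing over the first 30 mm. It has no floor: the tray slides on the counter.
- tray_floor (a point): centre of the inner floor of the loose steel drawer tray, 4 mm above the counter; x points into the dryer, y across, z up. Outside 200 mm (x) by 330 mm (y), inside 196 by 322 mm, walls 30 mm high; black front panel 400 mm wide, 68 mm high, at x = -100 to -112 mm. 600 g. It starts on the counter 30 to 60 mm out of the opening, up to 20 mm and 0.15 rad off line.
- tray_handle (a point): centre of the tray's black handle bar, 36 mm above the counter, 155 mm in front of tray_floor (at -x), same axes: 86 mm long (x), 20 mm wide (y), 22 mm high, from x = -112 to -198 mm of tray_floor. Pinched across its width from above it lets the tray be pushed, pulled and turned on the counter.
- ramekin_mid (a point): centre, 22 mm above its foot, of a white ceramic ramekin (small straight-sided open dish), 62 mm wide at the rim, a little narrower at the foot, 45 mm high, 150 g; z up. It starts standing on the tray's floor.
- timer (a joint): rotary timer on top of the dryer: its angle in rad, 0 = off (bar grip pointing to the dryer's front), growing clockwise as seen from above to 3.14; pi/2 (bar parallel to the dryer's front) is the middle mark. Stays where it is left; about 0.04 N m of friction. It starts somewhere between 0 and 0.5.
- timer_grip (a point): point on the timer's vertical axis at the height to grip, 37 mm above the dryer's top: the bar grip is 49 mm long, 14 mm wide and reaches from 14 to 44 mm above the dryer's top. x of this point lies along the bar and turns with the knob.
Things that resemble listed ones, but are neither listed nor needed, are in the scene too. What is shaped like the part that bears plate3_mid but black or turquoise is not meant.

How it is judged:
By the outcome, as a careful person would: the job done as asked, in the order asked, and still so for the second after the job is handed in, with the robot touching nothing.
Of plate1, plate2, plate3 only 2 to 3 are there at a start; the rules pass over those that are not, and their reading is None.
At some moment in a run one of tray may be knocked a few centimetres aside while the robot is not near it.
It also fails if it takes over 210 s, if anything falls off the work surface, if the arm or the gripper's body presses on something with over 40 N, if the wrist force passes 120 N, or if a joint passes its speed limit or range.

ROBOT

A 6-joint arm with a two-finger parallel gripper is mounted at the origin on the work surface. World frame = base frame: x ahead of the robot, y to its left, z up, the work surface at z = 0. Lengths are in mm, angles in degrees, forces in N, time in s.
With the tool pointing down it reaches from about 350 to 850 mm from the base axis. Payload 8.1 kg.
Tool frame: the origin (TCP) lies between the finger pads; the fingertips stand 11 mm ahead of it and the grasp point (between the pads) lies 8 mm behind it; z points along the fingers, y is the line along which they close (so a half turn about z gives the same grasp; the last joint's range is limited). The gripper opens to 85 mm and grips with 20 to 120 N. Pads are 22 mm wide; open, the fingers measure 114 mm over their backs; the gripper's body (76 mm by 85 mm) begins 54 mm behind the grasp point. The pads swing forward as they close: fully open they stand 13 mm farther back than shut.
Start: joints at [59.049, 7.471, 85.268, -0, 87.261, -4.893], TCP at [263.55, 539.024, 242.292] pointing down, gripper open.
Joint ranges: [-169.43, 169.43], [-51.17, 129.36], [1.28, 143.12], [-76.62, 256.62], [0, 156.53], [-152.29, 152.29]. Speed limits (degrees/s): [136.94, 136.94, 159.86, 180, 180, 180].

INTERFACE

Orientations are given as [roll, pitch, yaw] about the fixed x, y, z axes, in that order (R = Rz(yaw) Ry(pitch) Rx(roll)).
In Python, from bench import r, snapshot, get_calibration gives the robot as it stands.
- The arm moves only by the tool step_arm, never from a script. Its argument "rows" is a list of rows, each a list of 2 entries, a list of its own where there are three numbers: the shift along the tool's x, y, z in mm, then the turn about the tool's z in degrees. In form: [[[tx, ty, tz], yaw], ...]. A call has 1 to 12 rows; each row is the pose to reach, as a shift and turn from the pose commanded when the call began, along the tool's axes at that moment; what a row does not reach only later rows make up. A row lasts 1/10 s, in which the tool goes at most 50 mm and 8.59 degrees, less where a joint would pass 70% of its speed; a pose out of reach is approached as far as the arm can. A call with a gripper value outside its range is refused whole. "fingers" is the opening, from 0 (shut) to 1 (fully open), set as the call begins (left out, the last holds). The fingers move at their own pace and stop on an object; "squeeze" is the grip in N (left out, the last holds). Time passes only in rows, so rows that repeat a pose let the fingers close. It gives the time, the measured TCP pose, the force, the opening and the grip force at its end, in the units of the state.
- r.sense(): the state, without advancing time (a new reading comes with each control period).
- snapshot(name): name is "scene" or "top" or "wrist"; returns the picture (400x640x3 uint8, blue, green, red); there is no depth.
- get_calibration(name): a dict with "fovy" (degrees; the focal length in pixels is half the picture's height over the tangent of half this angle, whatever the lens; pixels are square), "cx", "cy" (the principal point, pixels), "eye" and "orientation" of the camera in the world. Camera axes: x right, y up, looking along -z (the intrinsics and any distortion apply to the point x, -y, -z); pixel columns grow to the right and rows downward; lengths in mm; the calibration is good to about 2 mm. A picture is of the moment at which its call begins: read the wrist's pose just before it. get_calibration takes no time and is no camera call; for the wrist camera it gives the pose at the moment of the call.
- r.hand_in(): hands the job in; it is judged then, once.
The state is a dict: "time": time; "joint_pos": joint angles; "qd": joint speeds; "joint_efforts": joint torques, N m; "tool_pos": TCP position; "tcp_rot": TCP orientation; "ft_force": force on the tool from outside, world axes, zero at the start; "wrist_torque": the same for the moment, N m; "finger_gap": finger opening in mm; "grip_force": force on a finger pad.
Only numpy, scipy, OpenCV 4.12 (cv2) and the standard library are available. Lean on these libraries where they do the work, as an engineer would, in place of code of your own. Each camera call takes 0.05 s, during which the arm holds its last target. There are 200 camera calls.

## Working session

There is one attempt and no reset: what is moved stays moved. The work goes in short steps, Python scripts to look and compute and a tool call to move; the robot and the scene stay as the last step left them, time stands still between calls to the robot, and variables do not carry over. Pictures are saved under pics/ and viewed, at most 14 in all, crops included, and the job is handed in when it is done.

Besides the shell and the picture viewer there is one more tool, called after "Call:" as name(argument=value, ...) on one line, values as JSON. step_arm: Moves the arm, as the interface text tells. Its arguments: {"type":"object","properties":{"rows":{"type":"array"},"fingers":{"type":"number"},"squeeze":{"type":"number"}},"required":["rows"]}

```bash
ls; mkdir -p pics; python3 - <<'E'
from bench import r,snapshot,get_calibration
import cv2
for n in("scene","top"):
    cv2.imwrite(f"pics/{n}0.png",snapshot(n)); print(n,get_calibration(n))
print(get_calibration("wrist"));print(r.sense())
E
```

```text
pics
scene {'fovy': 48.13108988700042, 'cx': 319.615053539622, 'cy': 196.08329763745687, 'eye': array([1302.43772458,  785.29521217, 1212.22456742]), 'orientation': array([ 4.18933354e+01, -6.68560636e-02,  1.37004020e+02])}
top {'fovy': 53.72345812362024, 'cx': 313.09409778146113, 'cy': 198.00512957715907, 'eye': array([ 502.97988681,   76.61818358, 1241.1755303 ]), 'orientation': array([  7.37815631,  -1.27508513, -89.78983255])}
{'fovy': 59.78095251725504, 'cx': 319.13695783594824, 'cy': 200.70541494735366, 'eye': array([187.30633156, 575.57874041, 373.32736502]), 'orientation': array([-19.15358209,   0.07769835,  63.95673415])}
{'time': 0.1, 'joint_pos': array([ 5.90477839e+01,  7.51307816e+00,  8.53224629e+01, -2.21892724e-03,
        8.72611337e+01, -4.89274180e+00]), 'qd': array([-0.03413885,  0.00950596, -0.13233768,  0.00249466, -0.0412363 ,
       -0.09792934]), 'joint_efforts': array([ 1.99980750e-04, -5.70949888e+01, -5.01941156e+01, -2.38688308e-04,
        8.12990387e-03,  3.34779236e-05]), 'tool_pos': array([263.32795365, 538.60208184, 241.3308898 ]), 'tcp_rot': array([-1.79903488e+02, -6.03732270e-03,  1.53940628e+02]), 'ft_force': array([-0.26875161, -0.12084782, -0.15282686]), 'wrist_torque': array([-0.00772166,  0.06206773, -0.01752571]), 'grip_force': 0.0, 'finger_gap': 85.48284941207734}
```

View pics/top0.png

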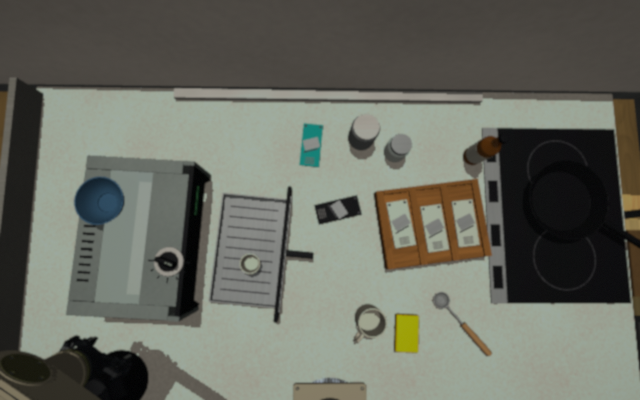

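View pics/scene0.png

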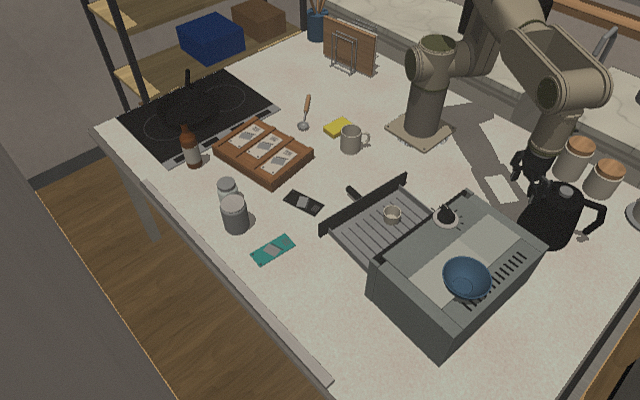

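The top picture shows the tray at about (250,250) px with the handle at (300,256) and the ramekin at (250,264). The timer is at (168,262). The block sits at about (433,225) with three plates at (401,220), (432,227) and (464,222). The black and turquoise lookalikes at (338,209) and (311,145) are to be left alone.

```bash
cat > h.py <<'E'
import numpy as np, cv2
from scipy.spatial.transform import Rotation as Ro
from bench import r,snapshot,get_calibration
def rot(e): return Ro.from_euler('xyz',e,degrees=True).as_matrix()
def px2w(c,u,v,z):
    f=200/np.tan(np.radians(c['fovy']/2)); d=rot(c['orientation'])@np.array([(u-c['cx'])/f,-(v-c['cy'])/f,-1])
    return c['eye']+d*(z-c['eye'][2])/d[2]
def w2px(c,p):
    f=200/np.tan(np.radians(c['fovy']/2)); q=rot(c['orientation']).T@(np.asarray(p,float)-c['eye'])
    return np.array([c['cx']+f*q[0]/-q[2], c['cy']-f*q[1]/-q[2]])
def shift(target,yaw=None,s=None):
    "tool-axis shift (and turn about tool z) from measured pose to world target"
    s=s or r.sense(); R=rot(s['tcp_rot']); t=R.T@(np.asarray(target,float)-s['tool_pos'])
    dy=None
    if yaw is not None: dy=(-(yaw-s['tcp_rot'][2])+90)%180-90   # tool z is down
    return np.round(t,1),dy and round(dy,1), np.round(s['tool_pos'],1), np.round(s['tcp_rot'],1)
E
python3 - <<'E'
from h import *
c=get_calibration("top"); im=cv2.imread("pics/top0.png")
for n,u,v,z in[("handle",300,256,47),("handleend",312,257,47),("handleroot",288,255,47),("ramekin",251,264,49),("timer",168,262,230),("p1",401,220,48),("p2",432,227,48),("p3",464,222,48),
 ("tray FL",290,190,68),("tray FR",277,320,68),("dryer tl",196,160,190),("dryer bl",180,316,190),("blk bl",387,269,52),("blk br",489,256,52),("mug",370,322,90),("blkla",338,209,3)]:
    print(n,px2w(c,u,v,z).round(0))
cr=cv2.resize(im[120:320,190:500],None,fx=2.55,fy=2.55,interpolation=cv2.INTER_CUBIC); cv2.imwrite("pics/c1.png",cr)
E
```

```text
handle [483.  89.  47.]
handleend [480.  53.  47.]
handleroot [485. 125.  47.]
ramekin [459. 234.  49.]
timer [470. 418. 230.]
p1 [ 592. -217.   48.]
p2 [ 571. -311.   48.]
p3 [ 587. -410.   48.]
tray FL [679. 120.  68.]
tray FR [301. 154.  68.]
dryer tl [741. 370. 190.]
dryer bl [332. 394. 190.]
blk bl [ 445. -170.   52.]
blk br [ 485. -480.   52.]
mug [ 299. -111.   90.]
blkla [629. -29.   3.]
```

View pics/c1.png

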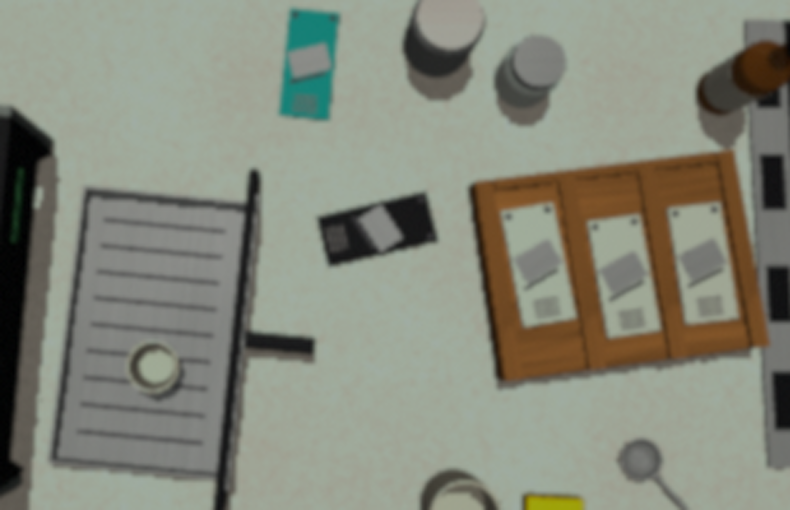

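The crop shows the ramekin rim at (153,369), the handle from (247,340) to (313,347), and the plates lying in their channels. The block is turned about +8°. I'll move above the tray first.

```bash
python3 - <<'E'
from h import *
print(shift((457,237,300),86))
E
```

```text
(array([-306.5, -186. ,  -58.4]), np.float64(67.9), array([263.3, 538.6, 241.3]), array([-179.9,   -0. ,  153.9]))
```

Call:
step_arm(rows=[[[0, 0, -58], 0], [[0, 0, -58], 0], [[-306, -186, -58], 68], [[-306, -186, -58], 68], [[-306, -186, -58], 68], [[-306, -186, -58], 68], [[-306, -186, -58], 68], [[-306, -186, -58], 68], [[-306, -186, -58], 68], [[-306, -186, -58], 68], [[-306, -186, -58], 68], [[-306, -186, -58], 68]], fingers=1)

```text
time: 1.3
tool_pos: [456.6, 237.8, 300.3]
tcp_rot: [-180.0, -0.0, 86.2]
ft_force: [0.5, -0.0, -0.7]
finger_gap: 85.1
grip_force: 0.0
```

```bash
python3 - <<'E'
from h import *
c=get_calibration("wrist"); im=snapshot("wrist"); cv2.imwrite("pics/w1.png",im); np.save("w1.npy",c,allow_pickle=True)
s=r.sense();print(s['tool_pos'],s['tcp_rot'],s['time'],c['eye'],c['orientation'])
E
```

```text
[456.35847597 238.31303505 300.34292629] [-1.79998392e+02 -2.52669229e-02  8.62058315e+01] 1.35 [462.22206568 321.81811327 432.35509771] [-19.10046018  -0.02716358  -3.83245045]
```

View pics/w1.png

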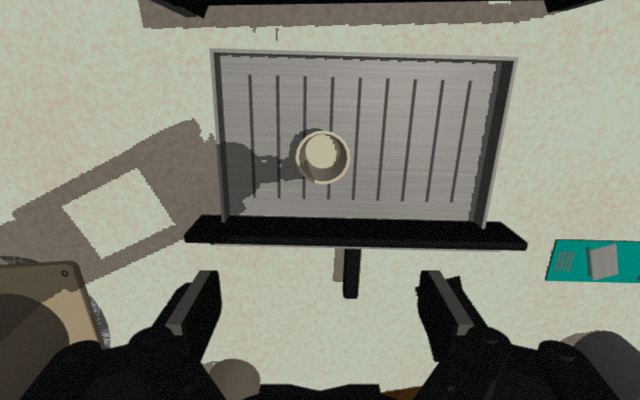

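The wrist picture shows the ramekin rim centred at (323,157) px. The back wall of the tray runs from (212,50) to (517,59), the panel from (190,217) to (526,243), and the handle from (351,250) to (351,297).

```bash
python3 - <<'E'
from h import *
c=np.load("w1.npy",allow_pickle=True).item()
im=cv2.imread("pics/w1.png")
for n,u,v,z in[("ram",323,157,49),("ramL",296,157,49),("ramR",350,157,49),("backL",212,50,32),("backR",517,59,32),("panL",190,217,68),("panR",505,223,68),("panfL",186,240,68),("panfR",526,246,68),("hend",351,297,47),("hendL",344,296,47),("hendR",358,296,47),("hroot",353,250,47),("dryL",200,15,60),("dryR",545,12,60)]:
    print(n,px2w(c,u,v,z).round(1))
print(shift((457,237,150)))
E
```

```text
ram [461.3 240.6  49. ]
ramL [431.2 242.6  49. ]
ramR [491.4 238.6  49. ]
backL [351.3 359.5  32. ]
backR [674.6 329.   32. ]
panL [307.6 186.3  68. ]
panR [662.4 155.1  68. ]
panfL [297.6 158.4  68. ]
panfR [689.8 124.3  68. ]
hend [485.9  54.1  47. ]
hendL [476.9  56.2  47. ]
hendR [495.  55.  47.]
hroot [490.8 121.7  47. ]
dryL [352.7 388.2  60. ]
dryR [681.4 368.7  60. ]
(array([ -1.3,   0.7, 150.3]), None, array([456.4, 238.3, 300.3]), array([-180. ,   -0. ,   86.2]))
```

Call:
step_arm(rows=[[[2, 5, 120], 1.5], [[2, 5, 180], 1.5], [[2, 5, 220], 1.5], [[2, 5, 260], 1.5], [[2, 5, 274], 1.5], [[2, 5, 274], 1.5], [[2, 5, 274], 1.5]], fingers=1)

```text
time: 2.05
tool_pos: [457.3, 239.0, 21.7]
tcp_rot: [-179.5, 0.2, 84.7]
ft_force: [-0.7, -0.0, 0.2]
finger_gap: 85.5
grip_force: 0.0
```

Call:
step_arm(rows=[[[0, 0, 0], 0], [[0, 0, 0], 0], [[0, 0, 0], 0], [[0, 0, 0], 0], [[0, 0, 0], 0], [[0, 0, 0], 0], [[0, 0, 0], 0], [[0, 0, 0], 0]], fingers=0, squeeze=30)

```text
time: 2.85
tool_pos: [463.9, 240.4, 29.1]
tcp_rot: [179.8, -0.2, 84.5]
ft_force: [-1.0, 2.9, 7.1]
finger_gap: 58.8
grip_force: 33.0
```

Call:
step_arm(rows=[[[0, 0, -40], 0], [[0, 0, -80], 0], [[0, 0, -120], 0], [[0, 0, -140], 0], [[0, 0, -140], 0], [[0, 0, -140], 0]])

```text
time: 3.45
tool_pos: [462.1, 239.2, 166.6]
tcp_rot: [179.9, -0.0, 84.4]
ft_force: [-0.6, 0.4, -1.8]
finger_gap: 59.1
grip_force: 33.5
```

```bash
python3 - <<'E'
from h import *
print(shift((380,-20,165),85)); s=r.sense();print(s['finger_gap'],s['grip_force'],s['ft_force'])
E
```

```text
(array([-265.9,  -56.6,    1.4]), np.float64(-0.6), array([462.1, 239.2, 166.6]), array([179.9,  -0. ,  84.4]))
59.086353593836336 33.513242492917925 [-0.63024524  0.42526734 -1.82165962]
```

Call:
step_arm(rows=[[[-266, -57, 0], 0], [[-266, -57, 0], 0], [[-266, -57, 0], 0], [[-266, -57, 0], 0], [[-266, -57, 0], 0], [[-266, -57, 0], 0], [[-266, -57, 50], 0], [[-266, -57, 90], 0], [[-266, -57, 120], 0], [[-266, -57, 130], 0], [[-266, -57, 130], 0], [[-266, -57, 130], 0]])

```text
time: 4.65
tool_pos: [379.8, -20.1, 37.0]
tcp_rot: [180.0, 0.0, 84.5]
ft_force: [0.1, -0.5, -0.8]
finger_gap: 58.9
grip_force: 33.5
```

Call:
step_arm(rows=[[[0, 0, 3], 0], [[0, 0, 6], 0], [[0, 0, 9], 0], [[0, 0, 12], 0], [[0, 0, 12], 0]])

```text
time: 5.15
tool_pos: [379.9, -20.2, 25.1]
tcp_rot: [180.0, 0.0, 84.4]
ft_force: [-4.3, 0.1, 8.5]
finger_gap: 58.7
grip_force: 34.1
```

Call:
step_arm(rows=[[[0, 0, -0.5], 0], [[0, 0, -0.5], 0], [[0, 0, -0.5], 0], [[0, 0, -0.5], 0], [[0, 0, -0.5], 0]], fingers=1)

```text
time: 5.65
tool_pos: [379.3, -20.1, 24.7]
tcp_rot: [-180.0, 0.0, 84.4]
ft_force: [-0.4, 0.7, 0.3]
finger_gap: 85.3
grip_force: 0.0
```

Call:
step_arm(rows=[[[0, 0, -20], 0], [[0, 0, -60], 0], [[0, 0, -110], 0], [[0, 0, -160], 0], [[0, 0, -210], 0], [[0, 0, -260], 0], [[0, 0, -270], 0], [[0, 0, -270], 0]])

```text
time: 6.45
tool_pos: [380.6, -20.3, 297.2]
tcp_rot: [179.7, 0.0, 84.4]
ft_force: [-0.5, 0.3, -0.4]
finger_gap: 85.5
grip_force: 0.0
```

```bash
python3 - <<'E'
from h import *
print(shift((520,-290,300),8)); 
cv2.imwrite("pics/top1.png",snapshot("top"))
E
```

```text
(array([-254.9,  164.9,   -1.9]), np.float64(76.4), array([380.6, -20.3, 297.2]), array([179.7,   0. ,  84.4]))
```

```bash
python3 - <<'E'
from h import *
print(shift((590,-315,320),8)); 
E
```

```text
(array([-273.1,  238. ,  -25. ]), np.float64(76.4), array([379.6, -20.1, 294.7]), array([179.9,   0. ,  84.4]))
```

Call:
step_arm(rows=[[[-273, 238, -25], 76], [[-273, 238, -25], 76], [[-273, 238, -25], 76], [[-273, 238, -25], 76], [[-273, 238, -25], 76], [[-273, 238, -25], 76], [[-273, 238, -25], 76], [[-273, 238, -25], 76], [[-273, 238, -25], 76], [[-273, 238, -25], 76], [[-273, 238, -25], 76], [[-273, 238, -25], 76]], fingers=0)

```text
time: 7.7
tool_pos: [589.4, -314.2, 318.8]
tcp_rot: [-179.9, 0.1, 8.6]
ft_force: [-0.6, -0.1, 0.6]
finger_gap: 0.0
grip_force: 0.0
```

```bash
python3 - <<'E'
from h import *
c=get_calibration("wrist"); im=snapshot("wrist"); cv2.imwrite("pics/w2.png",im); np.save("w2.npy",c,allow_pickle=True)
cv2.imwrite("pics/top2.png",snapshot("top"))
E
```

```text
(no output)
```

View pics/w2.png

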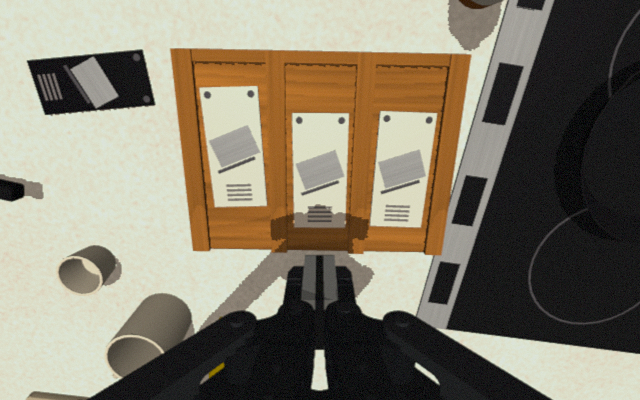

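The picture shows the three plates lying in the block with back edges at rows of about 87, 113 and 111 and front edges at 207, 228 and 228. The block's front edge runs from (194,251) to (442,255).

```bash
python3 - <<'E'
from h import *
c=np.load("w2.npy",allow_pickle=True).item(); im=cv2.imread("pics/w2.png"); s=r.sense()
hsv=cv2.cvtColor(im,cv2.COLOR_BGR2HSV); 
br=cv2.inRange(hsv,(5,90,40),(25,255,255)); br=(cv2.morphologyEx(br,cv2.MORPH_OPEN,np.ones((5,5))))
P=[px2w(c,u,v,52)[:2] for u,v in((171,49),(470,54),(442,254),(194,251))]; print(np.round(P,1))
bx=(P[0]+P[1]-P[2]-P[3]);bx/=np.hypot(*bx); by=P[0]+P[3]-P[1]-P[2]; ctr=np.mean(P,0); print("centre",ctr.round(1),"yaw from x",np.degrees(np.arctan2(bx[1],bx[0])),"from y",np.degrees(np.arctan2(by[1],by[0]))-90)
roi=np.zeros(im.shape[:2],np.uint8); roi[60:240,190:440]=255
m=cv2.inRange(hsv,(0,0,0),(180,255,255))&roi; m[(hsv[...,0]<22)&(hsv[...,1]>90)]=0; m=cv2.morphologyEx(m,cv2.MORPH_OPEN,np.ones((9,9)))
for k in cv2.findContours(m,0,2)[0]:
    if cv2.contourArea(k)<3000: continue
    b=cv2.boxPoints(cv2.minAreaRect(k)); W=np.array([px2w(c,u,v,48)[:2] for u,v in k[:,0]],np.float32); q=cv2.minAreaRect(W); print(b.round(0).tolist(),"plate",np.round(q[0],1),np.round(q[1],1),round(q[2],1))
print(np.round(s['tool_pos'],1),s['tcp_rot'])
E
```

```text
[[ 679.9 -142.7]
 [ 722.6 -455.5]
 [ 488.4 -488.9]
 [ 444.7 -174.6]]
centre [ 583.9 -315.4] yaw from x 7.931348574005668 from y 7.837986498165918
[[292.0, 113.0], [348.0, 113.0], [348.0, 227.0], [292.0, 227.0]] plate [ 569.3 -317.9] [139.9  64.6] 8.3
[[369.0, 225.0], [380.0, 108.0], [436.0, 113.0], [425.0, 230.0]] plate [ 585.1 -413.6] [140.7  65.2] 6.6
[[199.0, 87.0], [257.0, 83.0], [267.0, 205.0], [209.0, 210.0]] plate [ 582.3 -215.6] [140.2  65.1] 10.1
[ 589.6 -314.3  319.8] [-1.79997577e+02  2.18077835e-03  8.57304916e+00]
```

Call:
step_arm(rows=[[[27, 1, 80], 0.6], [[27, 1, 140], 0.6], [[27, 1, 190], 0.6], [[27, 1, 230], 0.6], [[27, 1, 250], 0.6], [[27, 1, 250], 0.6], [[27, 1, 250], 0.6]])

```text
time: 8.5
tool_pos: [615.8, -311.1, 69.2]
tcp_rot: [-179.9, 0.1, 7.9]
ft_force: [0.3, -0.5, 0.5]
finger_gap: -0.2
grip_force: 0.0
```

Call:
step_arm(rows=[[[0, 0, 2], 0], [[0, 0, 4], 0], [[0, 0, 6], 0], [[0, 0, 8], 0], [[0, 0, 9], 0], [[0, 0, 10], 0], [[0, 0, 11], 0]])

```text
time: 9.2
tool_pos: [616.7, -312.0, 59.1]
tcp_rot: [180.0, -0.0, 7.8]
ft_force: [-1.4, 1.2, 6.1]
finger_gap: 0.1
grip_force: 3.1
```

Call:
step_arm(rows=[[[0, 0, 2], 0], [[0, 0, 2], 0], [[-10, 0, 2], 0], [[-20, 0, 2], 0], [[-30, 0, 2], 0], [[-30, 0, 2], 0]])

```text
time: 9.8
tool_pos: [587.5, -317.1, 59.1]
tcp_rot: [179.9, -0.1, 7.8]
ft_force: [-3.5, -0.1, 9.8]
finger_gap: 0.0
grip_force: 4.9
```

```bash
cat > pl.py <<'E'
from h import *
# plates' world rectangles from the top view (z=48)
def plates(name):
    c=get_calibration("top"); im=snapshot("top"); cv2.imwrite(f"pics/{name}.png",im)
    hsv=cv2.cvtColor(im,cv2.COLOR_BGR2HSV); m=cv2.inRange(hsv,(0,0,120),(180,255,255)); m[(hsv[...,0]<22)&(hsv[...,1]>90)]=0
    return c,im,m
E
python3 - <<'E'
from h import *
c=get_calibration("wrist"); im=snapshot("wrist"); cv2.imwrite("pics/w3.png",im); np.save("w3.npy",c,allow_pickle=True)
E
```

```text
(no output)
```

View pics/w3.png

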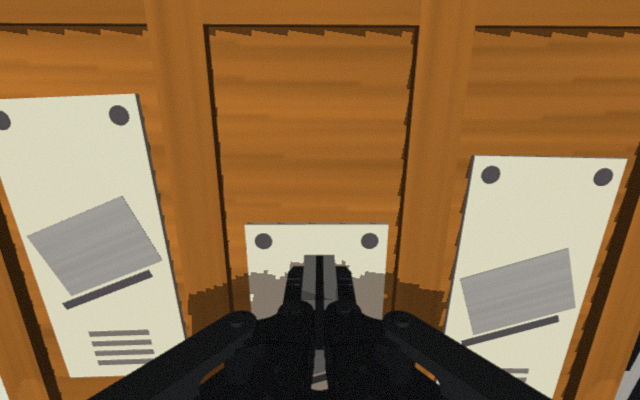

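The plate followed the fingers: its back edge is now at row 224, with the holes at (263,241) and (370,241). I'll keep dragging for another 64 mm.

Call:
step_arm(rows=[[[-12, 0, 0.5], 0], [[-24, 0, 0.5], 0], [[-36, 0, 0.5], 0], [[-46, 0, 0.5], 0], [[-56, 0, 0.5], 0], [[-64, 0, 0.5], 0], [[-64, 0, 0.5], 0], [[-64, 0, -20], 0], [[-64, 0, -60], 0]])

```text
time: 10.75
tool_pos: [521.1, -323.0, 113.5]
tcp_rot: [-179.7, 0.3, 7.8]
ft_force: [0.5, -0.4, 0.3]
finger_gap: -0.2
grip_force: 0.0
```

```bash
python3 - <<'E'
from h import *
c=np.load("w3.npy",allow_pickle=True).item()
O=np.array([583.9,-315.4]);ex=np.array([.9905,.1374]);ey=np.array([-.1374,.9905])
print("before back edge",[(np.dot(px2w(c,u,224,48)[:2]-O,ex).round(1)) for u in(246,388)])
c=get_calibration("wrist"); im=snapshot("wrist")
hsv=cv2.cvtColor(im,cv2.COLOR_BGR2HSV); m=cv2.inRange(hsv,(0,0,150),(180,70,255))
# back edge of middle plate: first white row in columns along its axis
for off in(-20,20):
    for bx in np.arange(60,-100,-0.5):
        p=O+ex*bx+ey*off; u,v=w2px(c,[*p,48]).round().astype(int)
        if 0<=u<640 and 0<=v<400 and m[v,u]: print("back edge now bx",bx,(u,v)); break
print(shift((500,-327,100),7.9))
E
```

```text
before back edge [np.float64(27.4), np.float64(27.3)]
back edge now bx -34.5 (np.int64(355), np.int64(180))
back edge now bx -34.5 (np.int64(287), np.int64(180))
(array([-25.4,  -2.7,  23.9]), np.float64(-0.1), array([ 525.4, -326.1,  124. ]), array([179.8,  -0.2,   7.8]))
```

Call:
step_arm(rows=[[[-44, -1, 0], 0], [[-88, -2, 0], 0], [[-88, -2, 0], 0], [[-88, -2, 30], 0], [[-88, -2, 55], 0], [[-88, -2, 70], 0], [[-88, -2, 79], 0], [[-88, -2, 79], 0], [[-88, -2, 79], 0]], fingers=1)

```text
time: 11.7
tool_pos: [436.7, -335.1, 38.6]
tcp_rot: [180.0, -0.0, 7.9]
ft_force: [0.4, -1.2, 0.7]
finger_gap: 85.5
grip_force: 0.0
```

Call:
step_arm(rows=[[[0, 0, 0], 0], [[0, 0, 0], 0], [[0, 0, 0], 0], [[0, 0, 0], 0], [[0, 0, 0], 0], [[0, 0, 0], 0], [[0, 0, 0], 0]], fingers=0, squeeze=60)

```text
time: 12.4
tool_pos: [436.9, -335.4, 39.0]
tcp_rot: [179.9, -0.1, 7.8]
ft_force: [1.0, -0.3, 5.4]
finger_gap: 61.6
grip_force: 63.8
```

Call:
step_arm(rows=[[[0, 0, 0], 0], [[0, 0, 0], 0], [[0, 0, 0], 0], [[0, 0, -7], 0], [[0, 0, -7], 0]], fingers=0.9)

```text
time: 12.9
tool_pos: [436.6, -335.1, 45.8]
tcp_rot: [179.9, -0.0, 7.8]
ft_force: [1.3, -0.8, 1.1]
finger_gap: 77.0
grip_force: 0.0
```

Call:
step_arm(rows=[[[0, 0, 0], 0], [[0, 0, 0], 0], [[0, 0, 0], 0], [[0, 0, 0], 0], [[0, 0, 0], 0]], fingers=0)

```text
time: 13.4
tool_pos: [436.4, -335.0, 45.3]
tcp_rot: [180.0, -0.0, 7.8]
ft_force: [-0.7, 0.5, 5.0]
finger_gap: 61.3
grip_force: 63.6
```

Call:
step_arm(rows=[[[0, 0, -20], 0], [[0, 0, -60], 0], [[0, 0, -100], 0], [[0, 0, -120], 0], [[0, 0, -120], 0], [[0, 0, -120], 0]])

```text
time: 14.0
tool_pos: [435.9, -334.6, 164.1]
tcp_rot: [-180.0, 0.0, 7.8]
ft_force: [0.3, 0.1, -1.6]
finger_gap: 61.4
grip_force: 65.2
```

```bash
python3 - <<'E'
from h import *
c=get_calibration("wrist"); im=snapshot("wrist"); cv2.imwrite("pics/w4.png",im)
cv2.imwrite("pics/top3.png",snapshot("top"))
print(shift((504,247,160),85.))
E
```

```text
(array([ 147.5, -566. ,    3.7]), np.float64(-77.2), array([ 435.1, -333.8,  162.5]), array([-1.798e+02,  1.000e-01,  7.800e+00]))
```

View pics/w4.png

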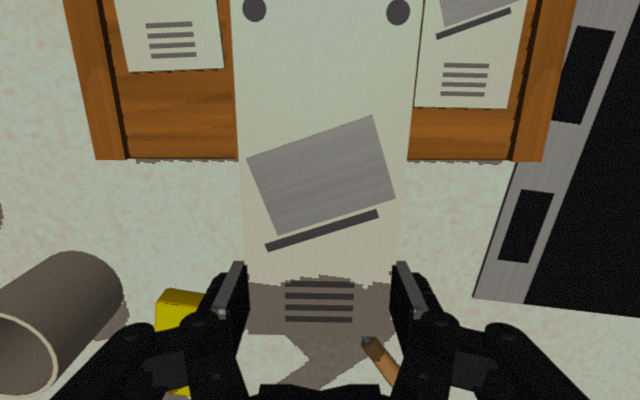

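The picture shows the plate gripped level, spanning columns 238 to 415 and extending ahead of the fingers. Next I'll check from the top view whether the tray has moved.

```bash
cat > tray.py <<'E'
from h import *
def tray(im,dbg=None):
    "panel top centreline (black strip) from the top view: yaw and middle; handle removed"
    c=get_calibration("top"); g=im.max(2); m=(g<45).astype(np.uint8)
    roi=np.zeros_like(m); roi[150:350,215:345]=1; m&=roi
    n,l,st,ce=cv2.connectedComponentsWithStats(m)
    best=max(range(1,n),key=lambda i:st[i][3]); v,u=np.nonzero(l==best)
    W=np.array([px2w(c,a,b,68)[:2] for a,b in zip(u,v)],np.float32)
    # walk along x (world): keep columns outside the handle
    lo,hi=np.percentile(W[:,0],[0.5,99.5]); mid=(lo+hi)/2; k=abs(W[:,0]-mid)>35
    vx,vy,x0,y0=cv2.fitLine(W[k],cv2.DIST_HUBER,0,.01,.01).ravel()
    if vx<0: vx,vy=-vx,-vy
    t=(W[k]-[x0,y0])@np.array([vx,vy]); a,b=np.percentile(t,[0.5,99.5]); m_=np.array([x0,y0])+np.array([vx,vy])*(a+b)/2
    return m_.round(1),round(float(b-a),1),round(float(np.degrees(np.arctan2(vx,-vy))),2)  # middle, length, tray yaw
E
python3 - <<'E'
from tray import *
for n in("top0","top2","top3"): print(n,tray(cv2.imread(f"pics/{n}.png")))
E
```

```text
top0 (array([491.3, 141. ]), 383.1, 84.77)
top2 (array([491.5, 141.1]), 382.9, 84.76)
top3 (array([563., 155.]), 384.5, 87.96)
```

```bash
python3 - <<'E'
import cv2
im=cv2.imread("pics/top3.png"); cv2.imwrite("pics/c2.png",cv2.resize(im[100:320,190:500],None,fx=2.5,fy=2.5,interpolation=cv2.INTER_CUBIC))
E
```

```text
(no output)
```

View pics/c2.png

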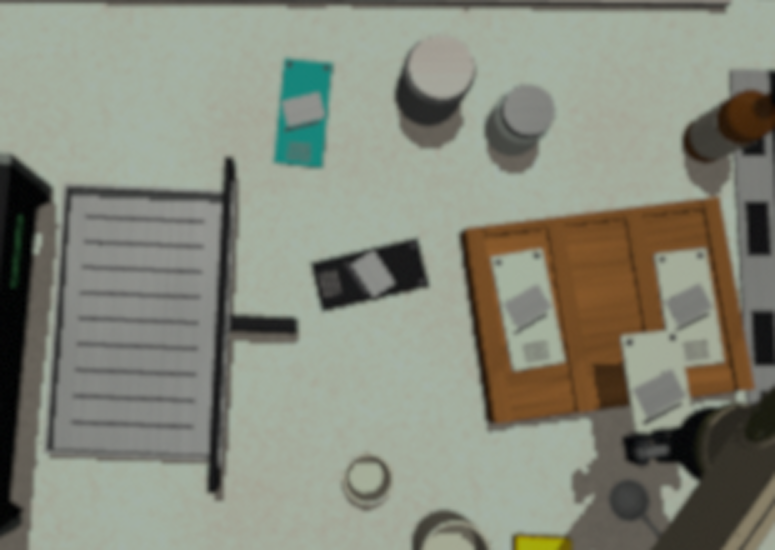

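Call:
step_arm(rows=[[[303, -523, 0], -80], [[303, -523, 0], -80], [[303, -523, 0], -80], [[303, -523, 0], -80], [[303, -523, 0], -80], [[303, -523, 0], -80], [[303, -523, 0], -80], [[303, -523, 0], -80], [[303, -523, 0], -80], [[303, -523, 0], -80], [[303, -523, 0], -80], [[303, -523, 0], -80]])

```text
time: 15.3
tool_pos: [662.5, 222.4, 161.9]
tcp_rot: [-179.8, 0.1, 87.9]
ft_force: [0.6, -1.1, -1.0]
finger_gap: 61.4
grip_force: 65.3
```

Call:
step_arm(rows=[[[0, 0, 0], 0], [[0, 0, 0], 0], [[0, 0, 0], 0]])

```text
time: 15.6
tool_pos: [662.4, 219.6, 163.0]
tcp_rot: [-179.9, 0.1, 87.8]
ft_force: [-0.7, -0.5, -0.6]
finger_gap: 61.3
grip_force: 65.3
```

```bash
python3 - <<'E'
from h import *
from tray import tray
im=snapshot("top"); cv2.imwrite("pics/top4.png",im); print(tray(im))
cv2.imwrite("pics/w5.png",snapshot("wrist"))
s=r.sense();print(s['finger_gap'],shift((664.7,225,20),88))
E
```

```text
(array([666. , 151.5]), 182.0, 87.52)
61.194665716873274 (array([  6.1,   1.7, 144.4]), np.float64(-0.2), array([662.9, 219.1, 164.4]), array([-180. ,    0. ,   87.8]))
```

View pics/w5.png

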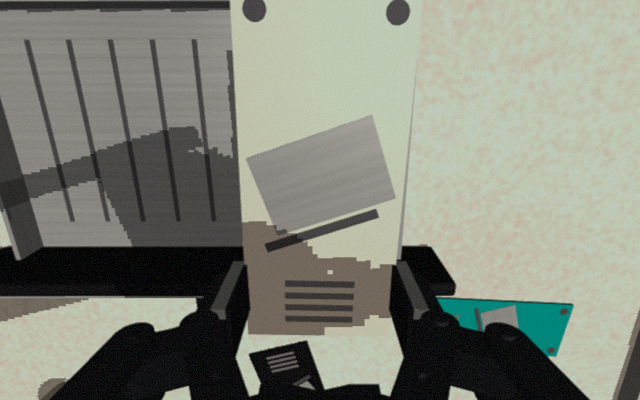

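```bash
python3 - <<'E'
from h import *
c=get_calibration("wrist")
for u,v,z in((435,247,68),(455,293,68),(0,248,68),(0,294,68),(0,9,34),(225,9,34),(44,246,34),(418,10,34)): print(u,v,px2w(c,u,v,z).round(1))
E
```

```text
435 247 [746.  185.1  68. ]
455 293 [764.1 145.3  68. ]
0 248 [429.1 196.6  68. ]
0 294 [415.8 157.9  68. ]
0 9 [454.3 356.4  34. ]
225 9 [604.9 350.6  34. ]
44 246 [431.2 181.1  34. ]
418 10 [734.2 344.9  34. ]
```

Call:
step_arm(rows=[[[0, 2, 50], 0], [[0, 2, 90], 0], [[0, 2, 120], 0], [[0, 2, 138], 0], [[0, 2, 142], 0], [[0, 2, 142], 0]])

```text
time: 16.3
tool_pos: [665.6, 220.1, 23.5]
tcp_rot: [180.0, -0.0, 87.8]
ft_force: [-0.5, -0.1, 0.8]
finger_gap: 61.0
grip_force: 65.3
```

Call:
step_arm(rows=[[[0, 0, 2], 0], [[0, 0, 4], 0], [[0, 0, 6], 0], [[0, 0, 7], 0], [[0, 0, 8], 0], [[0, 0, 8], 0]])

```text
time: 16.9
tool_pos: [665.1, 220.5, 14.6]
tcp_rot: [-180.0, 0.0, 87.8]
ft_force: [0.1, -0.2, -1.9]
finger_gap: 61.2
grip_force: 65.3
```

Call:
step_arm(rows=[[[0, 0, 1], 0], [[0, 0, 2], 0], [[0, 0, 3], 0], [[0, 0, 4], 0], [[0, 0, 5], 0], [[0, 0, 5], 0]])

```text
time: 17.5
tool_pos: [665.3, 220.5, 9.9]
tcp_rot: [180.0, -0.0, 87.8]
ft_force: [-0.1, -0.1, 1.7]
finger_gap: 61.1
grip_force: 66.4
```

Call:
step_arm(rows=[[[0, 0, 0], 0], [[0, 0, 0], 0], [[0, 0, 0], 0], [[0, 0, 0], 0], [[0, 0, 0], 0]], fingers=0.88)

```text
time: 18.0
tool_pos: [665.2, 220.6, 9.8]
tcp_rot: [180.0, -0.0, 87.8]
ft_force: [-1.2, -0.3, 0.5]
finger_gap: 75.1
grip_force: 0.0
```

Call:
step_arm(rows=[[[0, 0, -10], 0], [[0, 0, -40], 0], [[0, 0, -80], 0], [[0, 0, -120], 0], [[0, 0, -170], 0], [[0, 0, -220], 0], [[0, 0, -220], 0], [[0, 0, -220], 0]])

```text
time: 18.8
tool_pos: [666.6, 220.9, 233.8]
tcp_rot: [179.7, -0.1, 87.8]
ft_force: [-0.5, 0.4, -1.0]
finger_gap: 74.9
grip_force: 0.0
```

```bash
python3 - <<'E'
from h import *
# plate A press point: centre (582.3,-215.6)+48*ex
p=np.array([582.3,-215.6])+48*np.array([.9905,.1374])
print(p,shift((*p,230),7.9)); cv2.imwrite("pics/w6.png",snapshot("wrist"))
E
```

```text
[ 629.844  -209.0048] (array([-431. ,  -20.6,    3. ]), np.float64(79.9), array([666.6, 220.9, 233.8]), array([ 1.797e+02, -1.000e-01,  8.780e+01]))
```

View pics/w6.png

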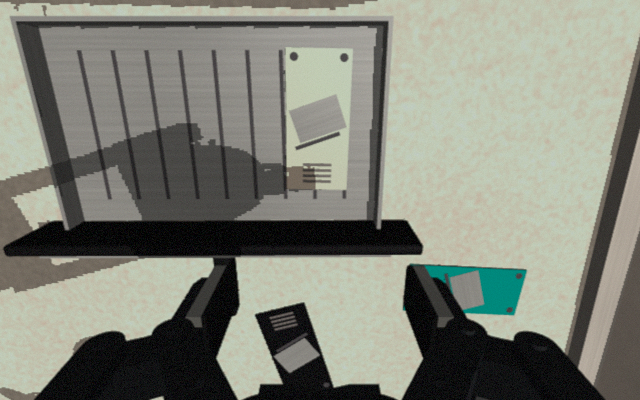

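The first plate lies flat at the right of the tray, from (285,48) to (350,190) px, clear of the walls. Next is the left plate in the block.

Call:
step_arm(rows=[[[-431, -21, 0], 80], [[-431, -21, 0], 80], [[-431, -21, 0], 80], [[-431, -21, 0], 80], [[-431, -21, 0], 80], [[-431, -21, 0], 80], [[-431, -21, 0], 80], [[-431, -21, 0], 80], [[-431, -21, 0], 80], [[-431, -21, 0], 80], [[-431, -21, 0], 80], [[-431, -21, 0], 80]], fingers=0)

```text
time: 20.05
tool_pos: [627.3, -208.7, 228.1]
tcp_rot: [-179.9, 0.1, 8.0]
ft_force: [-0.0, -0.6, 0.6]
finger_gap: 0.1
grip_force: 0.0
```

Call:
step_arm(rows=[[[0, 0, 50], 0], [[0, 0, 100], 0], [[0, 0, 140], 0], [[0, 0, 160], 0], [[0, 0, 164], 0], [[0, 0, 164], 0], [[0, 0, 164], 0]])

```text
time: 20.75
tool_pos: [629.5, -209.3, 68.0]
tcp_rot: [179.9, -0.1, 7.9]
ft_force: [0.3, -0.4, -0.1]
finger_gap: -0.1
grip_force: 0.0
```

```bash
python3 - <<'E'
from h import *
print(shift((629.8,-209,59),7.9))
E
```

```text
(array([ 0.4, -0.3,  9. ]), np.float64(0.0), array([ 629.5, -209.3,   68. ]), array([ 1.799e+02, -1.000e-01,  7.900e+00]))
```

Call:
step_arm(rows=[[[0, 0, 3], 0], [[0, 0, 6], 0], [[0, 0, 8], 0], [[0, 0, 9], 0], [[0, 0, 10], 0], [[0, 0, 11], 0], [[0, 0, 12], 0], [[0, 0, 12], 0]])

```text
time: 21.55
tool_pos: [630.2, -210.5, 59.0]
tcp_rot: [179.8, -0.3, 7.8]
ft_force: [-8.1, 2.2, 25.3]
finger_gap: -0.2
grip_force: 12.6
```

Call:
step_arm(rows=[[[-5, 0, 1], 0], [[-15, 0, 1], 0], [[-25, 0, 1], 0], [[-36, 0, 1], 0], [[-47, 0, 1], 0], [[-58, 0, 1], 0], [[-70, 0, 1], 0], [[-70, 0, 1], 0]])

```text
time: 22.35
tool_pos: [562.9, -221.2, 59.0]
tcp_rot: [179.6, -0.6, 7.8]
ft_force: [-0.8, 0.5, 24.1]
finger_gap: 0.0
grip_force: 12.0
```

Call:
step_arm(rows=[[[-10, 0, 0], 0], [[-20, 0, 0], 0], [[-30, 0, 0], 0], [[-40, 0, 0], 0], [[-48, 0, 0], 0], [[-48, 0, 0], 0], [[-48, 0, -20], 0], [[-48, 0, -60], 0], [[-48, 0, -60], 0]])

```text
time: 23.25
tool_pos: [514.5, -227.4, 119.2]
tcp_rot: [179.7, -0.4, 7.8]
ft_force: [0.6, -0.2, 1.8]
finger_gap: 0.3
grip_force: 0.0
```

```bash
cat > edge.py <<'E'
from h import *
O=np.array([583.9,-315.4]);ex=np.array([.9905,.1374]);ey=np.array([-.1374,.9905])
def back(by):
    c=get_calibration("wrist"); im=snapshot("wrist"); cv2.imwrite("pics/edge%d.png"%by,im)
    hsv=cv2.cvtColor(im,cv2.COLOR_BGR2HSV); m=cv2.inRange(hsv,(0,0,150),(180,70,255))
    for off in(-22,22):
        for bx in np.arange(80,-110,-0.5):
            u,v=w2px(c,[*(O+ex*bx+ey*(by+off)),48]).round().astype(int)
            if 0<=u<640 and 0<=v<400 and m[v,u]: print("back edge bx",bx,(u,v)); break
    # lateral edges 12 mm ahead of the back edge
    row=[(y) for y in np.arange(by-45,by+45,.5) if (lambda q:m[q[1],q[0]])(w2px(c,[*(O+ex*(bx-20)+ey*y),48]).round().astype(int).clip(0,[639,399]))]
    print("by range",row[0],row[-1])
    print(shift((*(O+ex*(bx-114)+ey*(row[0]+row[-1])/2),45),7.9))
E
python3 -c "
from edge import *
back(99)"
```

```text
back edge bx -32.0 (np.int64(350), np.int64(185))
back edge bx -33.5 (np.int64(278), np.int64(188))
by range 67.0 130.5
(array([-90.4,  -1.6,  71.2]), np.float64(-0.1), array([ 513.5, -226.9,  116.8]), array([179.8,  -0.3,   7.8]))
```

Call:
step_arm(rows=[[[-45, -1, 0], 0], [[-90, -2, 0], 0], [[-90, -2, 0], 0], [[-90, -2, 30], 0], [[-90, -2, 55], 0], [[-90, -2, 66], 0], [[-90, -2, 71], 0], [[-90, -2, 71], 0], [[-90, -2, 71], 0]], fingers=1)

```text
time: 24.2
tool_pos: [422.5, -236.2, 42.8]
tcp_rot: [179.9, -0.1, 7.9]
ft_force: [0.7, -0.2, -0.2]
finger_gap: 85.4
grip_force: 0.0
```

Call:
step_arm(rows=[[[0, 0, 0], 0], [[0, 0, 0], 0], [[0, 0, 0], 0], [[0, 0, 0], 0], [[0, 0, 0], 0], [[0, 0, 0], 0], [[0, 0, 0], 0]], fingers=0, squeeze=60)

```text
time: 24.9
tool_pos: [422.5, -236.2, 42.9]
tcp_rot: [179.9, -0.1, 7.8]
ft_force: [-1.6, 0.4, 4.8]
finger_gap: 61.5
grip_force: 63.4
```

Call:
step_arm(rows=[[[0, 0, -20], 0], [[0, 0, -60], 0], [[0, 0, -100], 0], [[0, 0, -120], 0], [[0, 0, -120], 0], [[0, 0, -120], 0]])

```text
time: 25.5
tool_pos: [421.7, -235.7, 161.5]
tcp_rot: [180.0, -0.0, 7.8]
ft_force: [-0.4, -0.0, -1.4]
finger_gap: 61.4
grip_force: 65.1
```

```bash
python3 - <<'E'
from h import *
from tray import tray
im=snapshot("top"); cv2.imwrite("pics/top5.png",im); print(tray(im))
s=r.sense();print(s['finger_gap'],s['grip_force'],shift((567,219,160),88))
E
```

```text
(array([563.1, 155. ]), 384.6, 87.96)
61.27750676991927 65.14262795448303 (array([ 206.6, -430.1,    0.7]), np.float64(-80.2), array([ 421. , -235.3,  160.4]), array([-1.799e+02,  1.000e-01,  7.800e+00]))
```

Call:
step_arm(rows=[[[207, -435, 0], -80], [[207, -435, 0], -80], [[207, -435, 0], -80], [[207, -435, 0], -80], [[207, -435, 0], -80], [[207, -435, 0], -80], [[207, -435, 0], -80], [[207, -435, 0], -80], [[207, -435, 0], -80], [[207, -435, 0], -80], [[207, -435, 0], -80], [[207, -435, 0], -80]])

```text
time: 26.75
tool_pos: [566.0, 223.7, 159.0]
tcp_rot: [-179.8, 0.1, 87.9]
ft_force: [0.1, -0.8, -1.3]
finger_gap: 61.7
grip_force: 65.2
```

Call:
step_arm(rows=[[[0, 0, 0], 0], [[0, 0, 0], 0], [[0, 0, 0], 0]])

```text
time: 27.05
tool_pos: [567.3, 222.3, 161.7]
tcp_rot: [-180.0, 0.0, 87.7]
ft_force: [-0.3, 0.1, -0.8]
finger_gap: 61.3
grip_force: 65.2
```

```bash
python3 - <<'E'
from h import *
s=r.sense();print(s['finger_gap'],shift((567.3,223,12),88))
E
```

```text
61.32366100925304 (array([  0.7,  -0. , 149.7]), np.float64(-0.3), array([567.3, 222.3, 161.7]), array([-180. ,    0. ,   87.7]))
```

Call:
step_arm(rows=[[[0, 0, 50], 0], [[0, 0, 90], 0], [[0, 0, 120], 0], [[0, 0, 136], 0], [[0, 0, 142], 0], [[0, 0, 145], 0], [[0, 0, 148], 0], [[0, 0, 150], 0], [[0, 0, 152], 0], [[0, 0, 153], 0], [[0, 0, 153], 0]])

```text
time: 28.15
tool_pos: [568.0, 223.6, 9.8]
tcp_rot: [179.9, -0.0, 87.8]
ft_force: [-1.0, -0.5, 4.9]
finger_gap: 61.1
grip_force: 68.0
```

Call:
step_arm(rows=[[[0, 0, 0], 0], [[0, 0, 0], 0], [[0, 0, 0], 0], [[0, 0, 0], 0], [[0, 0, 0], 0]], fingers=0.88)

```text
time: 28.65
tool_pos: [567.3, 223.4, 8.7]
tcp_rot: [-180.0, 0.0, 87.8]
ft_force: [-0.1, -0.2, -0.5]
finger_gap: 75.0
grip_force: 0.0
```

Call:
step_arm(rows=[[[0, 0, -10], 0], [[0, 0, -40], 0], [[0, 0, -80], 0], [[0, 0, -120], 0], [[0, 0, -170], 0], [[0, 0, -220], 0], [[0, 0, -220], 0], [[0, 0, -220], 0]])

```text
time: 29.45
tool_pos: [568.6, 223.8, 232.0]
tcp_rot: [179.7, -0.1, 87.8]
ft_force: [0.2, -0.5, -0.7]
finger_gap: 75.0
grip_force: 0.0
```

```bash
python3 - <<'E'
from h import *
p=np.array([585.1,-413.6])+48*np.array([.9905,.1374])
print(p,shift((*p,230),7.9)); cv2.imwrite("pics/w7.png",snapshot("wrist"))
E
```

```text
[ 632.644  -407.0048] (array([-628. ,   87.7,    1.4]), np.float64(79.9), array([568.6, 223.8, 232. ]), array([ 1.797e+02, -1.000e-01,  8.780e+01]))
```

View pics/w7.png

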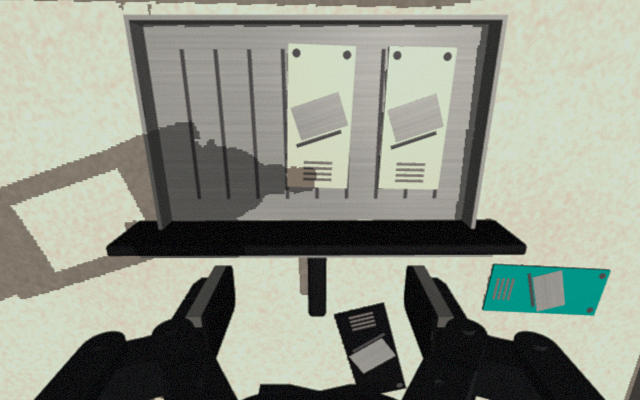

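Two plates now lie side by side, with their centres at (322,115) and (418,118) px. Next is the third.

Call:
step_arm(rows=[[[-628, 88, 0], 80], [[-628, 88, 0], 80], [[-628, 88, 0], 80], [[-628, 88, 0], 80], [[-628, 88, 0], 80], [[-628, 88, 0], 80], [[-628, 88, 0], 80], [[-628, 88, 0], 80], [[-628, 88, 0], 80], [[-628, 88, 0], 80], [[-628, 88, 0], 80], [[-628, 88, 0], 80]], fingers=0)

```text
time: 30.7
tool_pos: [627.1, -374.8, 225.9]
tcp_rot: [-179.8, 0.2, 7.8]
ft_force: [1.2, 0.3, -0.1]
finger_gap: 0.2
grip_force: 0.0
```

```bash
python3 - <<'E'
from h import *
print(shift((632.6,-407,68),7.9))
E
```

```text
(array([  1.6,  33.1, 157.8]), np.float64(-0.1), array([ 627.1, -374.8,  225.9]), array([-179.8,    0.2,    7.8]))
```

Call:
step_arm(rows=[[[0, 0, 0], 0], [[0, 0, 0], 0]])

```text
time: 30.9
tool_pos: [626.7, -374.3, 224.8]
tcp_rot: [-179.8, 0.2, 7.7]
ft_force: [-0.3, -0.2, -0.1]
finger_gap: -0.3
grip_force: 0.0
```

```bash
python3 - <<'E'
from h import *
print(shift((632.6,-407,68),7.9))
E
```

```text
(array([  2.1,  33.9, 156.7]), np.float64(-0.2), array([ 626.7, -374.3,  224.8]), array([-179.8,    0.2,    7.7]))
```

Call:
step_arm(rows=[[[3, 34, 0], 0], [[3, 34, 50], 0], [[3, 34, 100], 0], [[3, 34, 140], 0], [[3, 34, 156], 0], [[3, 34, 156], 0], [[3, 34, 156], 0]])

```text
time: 31.6
tool_pos: [637.0, -406.6, 75.1]
tcp_rot: [179.9, -0.1, 7.9]
ft_force: [0.7, 0.4, 0.9]
finger_gap: -0.2
grip_force: 0.0
```

```bash
python3 - <<'E'
from h import *
print(shift((632.6,-407,59),7.9))
E
```

```text
(array([-4.4, -0.2, 16.1]), np.float64(-0.0), array([ 637. , -406.6,   75.1]), array([ 1.799e+02, -1.000e-01,  7.900e+00]))
```

Call:
step_arm(rows=[[[-4, 0, 6], 0], [[-4, 0, 11], 0], [[-4, 0, 14], 0], [[-4, 0, 15], 0], [[-4, 0, 16], 0], [[-4, 0, 17], 0], [[-4, 0, 18], 0], [[-4, 0, 19], 0], [[-4, 0, 19], 0]])

```text
time: 32.5
tool_pos: [633.5, -408.9, 59.1]
tcp_rot: [179.8, -0.2, 7.8]
ft_force: [-6.8, 2.9, 20.2]
finger_gap: -0.2
grip_force: 10.0
```

Call:
step_arm(rows=[[[-5, 0, 0], 0], [[-15, 0, 0], 0], [[-25, 0, 0], 0], [[-35, 0, 0], 0], [[-45, 0, 0], 0], [[-50, 0, 0], 0], [[-50, 0, 0], 0]])

```text
time: 33.2
tool_pos: [585.0, -416.4, 59.1]
tcp_rot: [179.6, -0.4, 7.8]
ft_force: [1.1, 0.0, 16.0]
finger_gap: -0.1
grip_force: 8.0
```

Call:
step_arm(rows=[[[-10, 0, 0], 0], [[-20, 0, 0], 0], [[-30, 0, 0], 0], [[-40, 0, 0], 0], [[-47, 0, 0], 0], [[-47, 0, 0], 0], [[-47, 0, -20], 0], [[-47, 0, -60], 0], [[-47, 0, -60], 0]])

```text
time: 34.1
tool_pos: [538.7, -423.3, 121.3]
tcp_rot: [179.5, -0.4, 7.8]
ft_force: [1.1, -0.4, 0.6]
finger_gap: -0.3
grip_force: 0.0
```

```bash
python3 -c "
from edge import *
back(-98)"
```

```text
back edge bx -38.0 (np.int64(349), np.int64(189))
back edge bx -37.0 (np.int64(277), np.int64(188))
by range -133.0 -69.0
(array([-91.2,   0.8,  73.2]), np.float64(-0.1), array([ 538. , -422.6,  118.7]), array([179.7,  -0.3,   7.8]))
```

Call:
step_arm(rows=[[[-45, 1, 0], 0], [[-91, 1, 0], 0], [[-91, 1, 0], 0], [[-91, 1, 30], 0], [[-91, 1, 55], 0], [[-91, 1, 66], 0], [[-91, 1, 72], 0], [[-91, 1, 72], 0], [[-91, 1, 72], 0]], fingers=1)

```text
time: 35.05
tool_pos: [446.5, -434.5, 42.9]
tcp_rot: [179.9, -0.1, 7.9]
ft_force: [0.6, -0.3, 0.2]
finger_gap: 84.9
grip_force: 0.0
```

Call:
step_arm(rows=[[[0, 0, 0], 0], [[0, 0, 0], 0], [[0, 0, 0], 0], [[0, 0, 0], 0], [[0, 0, 0], 0], [[0, 0, 0], 0], [[0, 0, 0], 0]], fingers=0, squeeze=60)

```text
time: 35.75
tool_pos: [446.4, -434.6, 42.7]
tcp_rot: [179.9, -0.1, 7.8]
ft_force: [0.2, -0.9, 6.0]
finger_gap: 61.5
grip_force: 64.1
```

Call:
step_arm(rows=[[[0, 0, -20], 0], [[0, 0, -60], 0], [[0, 0, -100], 0], [[0, 0, -120], 0], [[0, 0, -120], 0], [[0, 0, -120], 0]])

```text
time: 36.35
tool_pos: [445.5, -433.7, 161.0]
tcp_rot: [-180.0, 0.0, 7.8]
ft_force: [-0.5, 0.9, -2.3]
finger_gap: 61.0
grip_force: 65.3
```

```bash
python3 - <<'E'
from h import *
from tray import tray
im=snapshot("top"); cv2.imwrite("pics/top6.png",im); print(tray(im))
s=r.sense();print(s['finger_gap'],s['grip_force'],shift((470,226,160),88))
E
```

```text
(array([563.1, 155. ]), 384.5, 87.98)
61.16917262707191 65.31231880187988 (array([ 114.7, -649.5,    1.1]), np.float64(-80.2), array([ 445. , -433.1,  159.7]), array([-1.799e+02,  1.000e-01,  7.800e+00]))
```

Next the plate goes above the tray's near slot, in two calls.

Call:
step_arm(rows=[[[60, -325, 0], -40], [[60, -325, 0], -40], [[60, -325, 0], -40], [[60, -325, 0], -40], [[60, -325, 0], -40], [[60, -325, 0], -40], [[115, -649, 0], -80], [[115, -649, 0], -80], [[115, -649, 0], -80], [[115, -649, 0], -80], [[115, -649, 0], -80], [[115, -649, 0], -80]])

```text
time: 37.6
tool_pos: [467.4, 167.3, 159.4]
tcp_rot: [-179.8, 0.1, 88.1]
ft_force: [1.1, 0.0, -0.9]
finger_gap: 61.3
grip_force: 65.4
```

Call:
step_arm(rows=[[[0, 0, 0], 0], [[0, 0, 0], 0], [[0, 0, 0], 0]])

```text
time: 37.9
tool_pos: [468.3, 164.7, 160.1]
tcp_rot: [-179.8, 0.1, 87.8]
ft_force: [0.3, -0.8, 0.1]
finger_gap: 61.5
grip_force: 65.4
```

```bash
python3 - <<'E'
from h import *
s=r.sense();print(s['finger_gap'],shift((470,226,160),87.9))
E
```

```text
61.526230580112966 (array([61.4, -0.6,  0. ]), np.float64(-0.1), array([468.3, 164.7, 160.1]), array([-1.798e+02,  1.000e-01,  8.780e+01]))
```

Call:
step_arm(rows=[[[30, 0, 0], 0], [[61, 0, 0], 0], [[61, 0, 50], 0], [[61, 0, 90], 0], [[61, 0, 120], 0], [[61, 0, 136], 0], [[61, 0, 142], 0], [[61, 0, 145], 0], [[61, 0, 147], 0], [[61, 0, 147], 0]])

```text
time: 38.9
tool_pos: [472.5, 226.5, 15.8]
tcp_rot: [179.9, -0.0, 87.8]
ft_force: [0.4, -0.9, -0.2]
finger_gap: 61.1
grip_force: 65.4
```

Call:
step_arm(rows=[[[0, 0, 1], 0], [[0, 0, 2], 0], [[0, 0, 3], 0], [[0, 0, 4], 0], [[0, 0, 4], 0]])

```text
time: 39.4
tool_pos: [471.4, 226.5, 10.6]
tcp_rot: [-180.0, 0.0, 87.8]
ft_force: [-0.2, 0.0, -0.6]
finger_gap: 61.1
grip_force: 65.4
```

Call:
step_arm(rows=[[[0, 0, 1], 0], [[0, 0, 1.5], 0], [[0, 0, 1.5], 0]])

```text
time: 39.7
tool_pos: [471.6, 226.6, 9.8]
tcp_rot: [180.0, -0.0, 87.8]
ft_force: [-2.5, -0.5, 4.7]
finger_gap: 61.3
grip_force: 68.8
```

Call:
step_arm(rows=[[[0, 0, 0], 0], [[0, 0, 0], 0], [[0, 0, 0], 0], [[0, 0, 0], 0]], fingers=0.88)

```text
time: 40.1
tool_pos: [471.5, 226.5, 9.2]
tcp_rot: [-180.0, 0.0, 87.8]
ft_force: [0.6, -0.4, -0.6]
finger_gap: 74.7
grip_force: 0.0
```

Call:
step_arm(rows=[[[0, 0, -10], 0], [[0, 0, -40], 0], [[0, 0, -80], 0], [[0, -50, -130], 0], [[0, -90, -180], 0], [[0, -90, -230], 0], [[0, -90, -280], 0], [[0, -90, -310], 0], [[0, -90, -310], 0], [[0, -90, -310], 0]])

```text
time: 41.1
tool_pos: [382.5, 230.4, 322.7]
tcp_rot: [179.7, -0.2, 87.9]
ft_force: [0.1, -0.0, -0.2]
finger_gap: 75.4
grip_force: 0.0
```

```bash
python3 - <<'E'
from h import *
c=get_calibration("wrist"); np.save("w8.npy",c,allow_pickle=True); cv2.imwrite("pics/w8.png",snapshot("wrist")); cv2.imwrite("pics/top7.png",snapshot("top"))
E
```

```text
(no output)
```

View pics/w8.png

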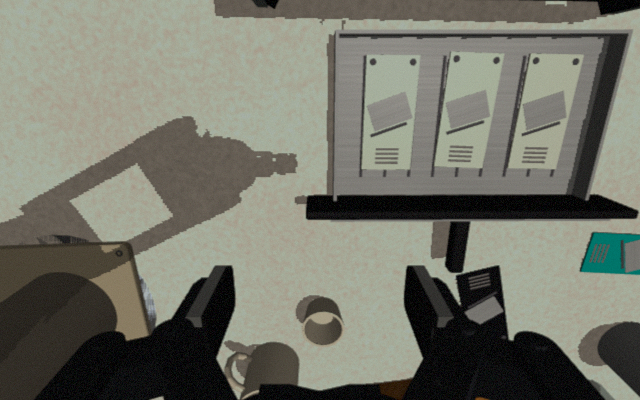

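All three plates lie separately in the tray at (392,112), (468,112) and (545,112) px. The handle runs from (460,222) to (455,270). Next I'll measure the dryer and the tray numerically.

```bash
python3 - <<'E'
from h import *
from tray import tray
c=get_calibration("top"); im=cv2.imread("pics/top2.png"); g=im.max(2).astype(int); hsv=cv2.cvtColor(im,cv2.COLOR_BGR2HSV)
print(tray(cv2.imread("pics/top7.png")),tray(cv2.imread("pics/top6.png")))
# front top edge: gray->black
pts=[]
for v in range(172,308,4):
    row=g[v,150:215]; d=row[:-2]-row[2:]; i=int(np.argmax(d)); pts.append((151+i,v,int(d[i])))
print(pts)
# side edges
for u in (100,110,120,130,140,150,160,170,180):
    col=g[:,u]; d=abs(np.diff(col)); a=[(int(v),int(d[v]),int(col[v-2]),int(col[v+3])) for v in range(145,175) if d[v]>10]; b=[(int(v),int(d[v]),int(col[v-2]),int(col[v+3])) for v in range(295,330) if d[v]>10]; print(u,a,b)
E
```

```text
(array([563.1, 155. ]), 384.6, 87.97) (array([563.1, 155. ]), 384.5, 87.98)
[(182, 172, 54), (188, 176, 60), (188, 180, 59), (188, 184, 60), (187, 188, 60), (187, 192, 60), (186, 196, 61), (186, 200, 59), (186, 204, 61), (185, 208, 60), (185, 212, 61), (184, 216, 60), (184, 220, 60), (184, 224, 60), (183, 228, 59), (183, 232, 58), (182, 236, 58), (182, 240, 58), (182, 244, 58), (181, 248, 58), (181, 252, 78), (182, 256, 89), (183, 260, 94), (183, 264, 94), (181, 268, 84), (213, 272, 79), (212, 276, 77), (212, 280, 79), (211, 284, 77), (211, 288, 74), (210, 292, 75), (210, 296, 73), (176, 300, 58), (176, 304, 60)]
100 [(154, 20, 175, 111), (155, 26, 176, 109), (156, 14, 171, 110)] [(301, 12, 138, 110), (316, 28, 108, 173), (317, 21, 109, 172)]
110 [(155, 19, 175, 112), (156, 26, 174, 112), (157, 11, 168, 112), (170, 14, 107, 124)] [(301, 13, 138, 110), (302, 12, 138, 112), (321, 32, 99, 173), (322, 26, 99, 173)]
120 [(155, 14, 171, 116), (156, 24, 172, 113), (157, 15, 169, 113), (169, 12, 112, 140), (170, 15, 111, 141)] [(302, 11, 138, 111), (316, 11, 111, 95), (321, 32, 95, 170), (32
[... 205 characters left out ...]
67, 115), (171, 14, 113, 140)] [(322, 27, 96, 167), (323, 24, 99, 168)]
150 [(157, 18, 167, 116), (158, 22, 167, 115), (172, 13, 114, 141)] [(318, 12, 111, 96), (321, 11, 93, 163), (322, 31, 91, 169), (323, 25, 96, 170)]
160 [(158, 20, 173, 116), (159, 26, 173, 115)] [(323, 30, 97, 171), (324, 25, 100, 171)]
170 [(158, 16, 175, 117), (159, 25, 174, 115), (160, 12, 170, 115)] [(305, 24, 108, 33), (306, 28, 105, 33), (307, 11, 96, 33), (314, 19, 34, 100), (315, 27, 33, 105), (316, 16, 38, 104), (324, 29, 99, 173), (325, 27, 100, 175)]
180 [(159, 18, 169, 116), (160, 22, 170, 115)] [(315, 12, 9, 42), (316, 11, 9, 49), (319, 19, 37, 97), (320, 20, 42, 98), (324, 30, 97, 169), (325, 26, 98, 170)]
```

```bash
python3 - <<'E'
from h import *
c=get_calibration("top")
f=lambda u,v,z:px2w(c,u,v,z)[:2].round(1)
for u,v in((110,156),(150,158),(180,160),(100,316.5),(120,316.5),(150,318.5),(188,178),(182,240),(176,304)): print(u,v,f(u,v,190))
print("front face foot?",f(212,276,0),f(210,296,0),f(212,276,60),f(210,296,60))
w=np.load("w8.npy",allow_pickle=True).item(); w1=np.load("w1.npy",allow_pickle=True).item()
for u,v in((200,15),(545,12),(210,10),(550,5)): print(px2w(w1,u,v,60).round(1)[:2],px2w(w1,u,v,0).round(1)[:2])
im=cv2.imread("pics/w1.png").max(2); print([ (v,[int(im[v,u]) for u in range(130,230,6)]) for v in(2,6,10,14,18)]); print([ (v,[int(im[v,u]) for u in range(520,640,6)]) for v in(2,6,10,14,18)])
for u in (250,350,450): print(u,im[0:40,u].tolist())
# handle in w8
for u,v in((448,271),(464,271),(452,223),(468,223)): print("h",px2w(w,u,v,47).round(1)[:2])
E
```

```text
110 156 [749.6 600.8]
150 158 [745.1 493.8]
180 160 [740.3 413.3]
100 316.5 [330.4 597.1]
120 316.5 [330.4 546.5]
150 318.5 [325.4 470.2]
188 178 [691.1 389.7]
182 240 [525.6 398.1]
176 304 [361.7 405.9]
front face foot? [420.1 359.5] [360.  363.4] [424.1 345.8] [366.9 349.6]
[352.7 388.2] [335.1 398.9]
[681.4 368.7] [716.8 376.3]
[363.  391.8] [347. 403.]
[685.3 374.4] [721.3 382.9]
[(2, [193, 196, 108, 110, 76, 40, 37, 4, 7, 8, 8, 8, 12, 3, 0, 9, 10]), (6, [192, 196, 110, 103, 116, 111, 34, 40, 30, 6, 4, 17, 18, 68, 111, 104, 110]), (10, [192, 189, 112, 107, 110, 111, 106, 49, 38, 30, 11, 0, 6, 114, 107, 113, 110]), (14, [191, 187, 108, 110, 111, 105, 108, 109, 106, 37, 34, 23, 0, 108, 105, 108, 110]), (18, [190, 187, 111, 106, 108, 114, 112, 109, 110, 112, 113, 107, 83, 115, 110, 109, 105])]
[(2, [109, 112, 111, 109, 70, 1, 11, 15, 9, 2, 4, 31, 47, 177, 190, 183, 186, 187, 185, 189]), (6, [113, 114, 113, 114, 110, 3, 12, 11, 8, 32, 80, 184, 194, 188, 191, 186, 187, 184, 183, 189]), (10, [112, 109, 107, 112, 105, 18, 26, 52, 138, 191, 184, 183, 195, 184, 190, 190, 188, 183, 183, 18
[... 184 characters left out ...]
183, 191, 192, 197, 187, 184, 184])]
250 [2, 17, 7, 14, 18, 106, 116, 110, 109, 110, 107, 112, 108, 105, 105, 109, 107, 111, 110, 108, 110, 109, 107, 109, 107, 109, 112, 118, 173, 188, 188, 191, 187, 188, 191, 193, 191, 191, 193, 189]
350 [5, 6, 24, 81, 111, 115, 113, 118, 116, 116, 117, 117, 113, 113, 116, 119, 116, 116, 114, 116, 114, 114, 115, 112, 109, 112, 176, 189, 189, 186, 191, 193, 190, 193, 193, 191, 186, 188, 181, 184]
450 [17, 58, 106, 113, 114, 108, 109, 117, 110, 113, 114, 111, 113, 110, 110, 106, 108, 108, 109, 110, 106, 105, 106, 111, 168, 185, 188, 185, 185, 185, 181, 188, 186, 188, 184, 185, 183, 186, 182, 187]
h [550.4  68.1]
h [571.8  67.2]
h [549.7 137.5]
h [570.1 136.7]
```

```bash
python3 - <<'E'
from h import *
print(shift((561,100,34),88))
E
```

```text
(array([-122.8,  184.7,  284.3]), np.float64(-0.2), array([381.3, 229.8, 318.4]), array([-180. ,    0. ,   87.8]))
```

Call:
step_arm(rows=[[[-123, 184, 50], 0], [[-123, 184, 50], 0], [[-123, 184, 50], 0], [[-123, 184, 50], 0], [[-123, 184, 50], 0], [[-123, 184, 100], 0], [[-123, 184, 150], 0], [[-123, 184, 200], 0], [[-123, 184, 230], 0], [[-123, 184, 230], 0], [[-123, 184, 230], 0]], fingers=0.7)

```text
time: 42.3
tool_pos: [559.4, 99.9, 88.0]
tcp_rot: [-179.8, 0.0, 87.8]
ft_force: [0.6, -0.7, 0.1]
finger_gap: 59.7
grip_force: 0.0
```

```bash
python3 - <<'E'
from h import *
c=get_calibration("wrist"); im=snapshot("wrist"); cv2.imwrite("pics/w9.png",im); print(shift((561,100,34),88))
m=(im.max(2)<40).astype(np.uint8)
# handle expected pixel band: columns of dark pixels in rows between fingers
for y in(90,105,120):
    row=[x for x in np.arange(520,605,1.) if (lambda q:m[q[1],q[0]])(w2px(c,[x,y,47]).round().astype(int).clip(0,[639,399]))]
    print(y,row, w2px(c,[561,y,47]).round(0))
E
```

```text
(array([-0.1, -0.2, 56.1]), np.float64(-0.2), array([561.2, 100.1,  90.1]), array([180. ,  -0. ,  87.8]))
90 [np.float64(520.0), np.float64(553.0), np.float64(554.0), np.float64(555.0), np.float64(556.0), np.float64(557.0), np.float64(558.0), np.float64(559.0), np.float64(560.0), np.float64(561.0), np.float64(562.0), np.float64(563.0), np.float64(564.0), np.float64(565.0), np.float64(566.0), np.float64(567.0), np.float64(568.0), np.float64(569.0), np.float64(570.0)] [323. 258.]
105 [np.float64(554.0), np.float64(555.0), np.float64(556.0), np.float64(557.0), np.float64(558.0), np.float64(559.0), np.float64(560.0), np.float64(561.0), np.float64(562.0), np.float64(563.0), np.float64(564.0), np.float64(565.0), np.float64(566.0), np.float64(567.0), np.float64(568.0), np.float64(569.0), np.float64(570.0), np.float64(571.0), np.float64(572.0)] [322. 234.]
120 [np.float64(554.0), np.float64(555.0), np.float64(556.0), np.float64(557.0), np.float64(558.0), np.float64(559.0), np.float64(560.0), np.float64(561.0), np.float64(562.0), np.float64(563.0), np.float64(564.0), np.float64(565.0), np.float64(566.0), np.float64(567.0), np.float64(568.0), np.float64(569.0), np.float64(570.0), np.float64(571.0), np.float64(572.0)] [321. 208.]
```

View pics/w9.png

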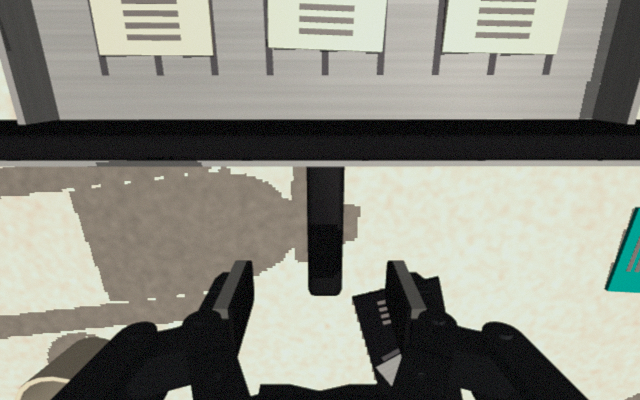

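The handle is centred between the open fingers at column 325, in rows 165 to 295. I'll go down and pinch it.

Call:
step_arm(rows=[[[0, 1, 25], 0], [[0, 1, 45], 0], [[0, 1, 55], 0], [[0, 1, 56], 0], [[0, 1, 56], 0]])

```text
time: 42.85
tool_pos: [562.9, 100.1, 34.9]
tcp_rot: [179.9, -0.0, 87.8]
ft_force: [0.4, 0.1, -0.5]
finger_gap: 59.8
grip_force: 0.0
```

Call:
step_arm(rows=[[[0, 0, 0], 0], [[0, 0, 0], 0], [[0, 0, 0], 0], [[0, 0, 0], 0], [[0, 0, 0], 0], [[0, 0, 0], 0], [[0, 0, 0], 0]], fingers=0, squeeze=90)

```text
time: 43.55
tool_pos: [562.5, 100.1, 34.5]
tcp_rot: [179.9, -0.0, 87.8]
ft_force: [-2.2, -0.4, 6.7]
finger_gap: 18.2
grip_force: 87.9
```

```bash
python3 - <<'E'
from h import *
print(shift((516,104,34),87))
E
```

```text
(array([  2.1, -46.6,   0.5]), np.float64(0.8), array([562.5, 100.1,  34.5]), array([179.9,  -0. ,  87.8]))
```

Call:
step_arm(rows=[[[0, -3, 0], 0], [[0, -8, 0], 0.2], [[0, -14, 0], 0.4], [[0, -21, 0], 0.5], [[0, -28, 0], 0.6], [[1, -35, 0], 0.8], [[2, -41, 0], 0.9], [[2, -45, 0], 0.9], [[2, -47, 0], 0.9], [[2, -47, 0], 0.9], [[2, -47, 0], 0.9]])

```text
time: 44.65
tool_pos: [516.0, 103.9, 34.5]
tcp_rot: [179.9, -0.0, 86.9]
ft_force: [2.3, -0.2, 7.6]
finger_gap: 18.2
grip_force: 89.7
```

```bash
python3 - <<'E'
from h import *
from tray import tray
s=r.sense(); print(np.round(s['tool_pos'],1),np.round(s['tcp_rot'],1),s['finger_gap'],s['ft_force'])
c=get_calibration("wrist"); im=snapshot("wrist"); cv2.imwrite("pics/w10.png",im); t=snapshot("top"); cv2.imwrite("pics/top8.png",t); print(tray(t))
g=im.max(2)
for u in range(120,560,60): print(u,[v for v in range(60,200) if g[v,u]<45][:1],[v for v in range(60,200) if g[v,u]<45][-1:])
E
```

```text
[516.  103.9  34.5] [179.9  -0.   86.9] 18.153910556842686 [ 2.27930317 -0.15567496  7.61063095]
(array([371.7, 166.1]), 167.6, 91.1)
120 [133] [197]
180 [133] [197]
240 [133] [197]
300 [133] [198]
360 [134] [198]
420 [134] [198]
480 [134] [199]
540 [135] [199]
```

Call:
step_arm(rows=[[[3, 0, 0], 0], [[8, 0, 0], 0], [[15, 0, 0], 0], [[23, 0, 0], 0], [[31, 0, 0], 0], [[39, 0, 0], 0], [[47, 0, 0], 0], [[55, 0, 0], 0], [[63, 0, 0], 0], [[69, 0, 0], 0], [[73, 0, 0], 0], [[75, 0, 0], 0]])

```text
time: 45.95
tool_pos: [519.6, 177.8, 34.5]
tcp_rot: [179.9, 0.1, 87.0]
ft_force: [-0.9, -8.6, 12.2]
finger_gap: 18.1
grip_force: 90.2
```

Call:
step_arm(rows=[[[8, 0, 0], 0], [[16, 0, 0], 0], [[24, 0, 0], 0], [[33, 0, 0], 0], [[42, 0, 0], 0], [[51, 0, 0], 0], [[60, 0, 0], 0], [[68, 0, 0], 0], [[75, 0, 0], 0], [[80, 0, 0], 0], [[82, 0, 0], 0]])

```text
time: 47.05
tool_pos: [523.9, 259.8, 34.5]
tcp_rot: [179.9, 0.1, 87.0]
ft_force: [-0.6, -9.3, 12.9]
finger_gap: 18.4
grip_force: 90.3
```

Call:
step_arm(rows=[[[6, 0, 0], 0], [[12, 0, 0], 0], [[18, 0, 0], 0], [[24, 0, 0], 0], [[30, 0, 0], 0], [[36, 0, 0], 0], [[40, 0, 0], 0], [[42, 0, 0], 0]])

```text
time: 47.85
tool_pos: [526.2, 301.5, 34.5]
tcp_rot: [179.9, 0.1, 87.0]
ft_force: [-0.6, -9.3, 12.5]
finger_gap: 18.4
grip_force: 90.2
```

Call:
step_arm(rows=[[[3, 0, 0], 0], [[6, 0, 0], 0], [[9, 0, 0], 0], [[12, 0, 0], 0], [[14, 0, 0], 0], [[16, 0, 0], 0], [[18, 0, 0], 0], [[20, 0, 0], 0], [[20, 0, 0], 0]])

```text
time: 48.75
tool_pos: [527.3, 321.5, 34.5]
tcp_rot: [179.9, 0.1, 86.9]
ft_force: [0.0, -7.1, 11.3]
finger_gap: 18.7
grip_force: 90.1
```

Call:
step_arm(rows=[[[1, 0, 0], 0], [[2, 0, 0], 0], [[3, 0, 0], 0], [[4, 0, 0], 0], [[5, 0, 0], 0], [[6, 0, 0], 0]])

```text
time: 49.35
tool_pos: [527.4, 323.6, 34.5]
tcp_rot: [-180.0, 0.5, 86.9]
ft_force: [-4.3, -29.6, 23.1]
finger_gap: 18.4
grip_force: 91.9
```

Call:
step_arm(rows=[[[2, 0, 0], 0], [[4, 0, 0], 0], [[4, 0, 0], 0], [[4, 0, 0], 0]])

```text
time: 49.75
tool_pos: [527.5, 325.3, 34.1]
tcp_rot: [-179.9, 0.7, 86.9]
ft_force: [-4.5, -36.0, 24.8]
finger_gap: 18.3
grip_force: 93.2
```

```bash
python3 - <<'E'
from h import *
s=r.sense(); print(s['wrist_torque'],s['tool_pos'])
c=get_calibration("wrist"); im=snapshot("wrist"); cv2.imwrite("pics/w11.png",im); t=snapshot("top"); cv2.imwrite("pics/top9.png",t)
g=im.max(2)
for u in range(40,620,60):
    d=np.diff(g[:,u].astype(int)); print(u,[(int(v),int(d[v])) for v in range(0,200) if abs(d[v])>22])
E
```

```text
[-5.26885596  0.72268842  0.44058522] [527.46170706 325.28760364  34.08945489]
40 [(119, -39), (120, -31)]
100 [(5, -35), (6, -33), (14, 43), (22, -53), (23, -23), (30, 45), (31, 26), (50, -40), (77, 32), (119, -42), (120, -27)]
160 [(50, -34), (118, -35), (119, -33)]
220 [(118, -26), (119, -39), (193, 23)]
280 [(41, -40), (118, -31), (119, -39)]
340 [(7, 55), (15, -46), (16, -27), (23, 41), (24, 25), (44, -28), (118, -43), (119, -37)]
400 [(118, -38), (119, -36)]
460 [(118, -46), (119, -36), (192, 23)]
520 [(46, -23), (47, -23), (118, -44), (119, -39)]
580 [(2, -26), (3, -35), (11, 61), (19, -41), (20, -30), (28, 50), (48, -32), (118, -44), (119, -38)]
```

Call:
step_arm(rows=[[[-3, 0, 0], 0], [[-5, 0, 0], 0], [[-5, 0, 0], 0]])

```text
time: 50.15
tool_pos: [527.4, 325.0, 34.1]
tcp_rot: [180.0, 0.2, 86.9]
ft_force: [0.5, -12.1, 11.5]
finger_gap: 18.5
grip_force: 91.4
```

Call:
step_arm(rows=[[[0, 0, 0], 0], [[0, 0, 0], 0], [[0, 0, 0], 0], [[0, 0, 0], 0], [[0, 0, -30], 0], [[0, 0, -80], 0], [[-40, 0, -130], 0], [[-90, 0, -180], 0], [[-140, 0, -220], 0], [[-140, 0, -220], 0], [[-140, 0, -220], 0], [[-140, 0, -220], 0]], fingers=0.7)

```text
time: 51.35
tool_pos: [520.0, 187.4, 254.4]
tcp_rot: [179.9, -0.1, 86.9]
ft_force: [0.3, 0.4, -0.6]
finger_gap: 59.8
grip_force: 0.0
```

```bash
python3 - <<'E'
from h import *
s=r.sense(); print(s['tcp_rot'],s['tool_pos'])
c=get_calibration("wrist"); np.save("w12.npy",c,allow_pickle=True); im=snapshot("wrist"); cv2.imwrite("pics/w12.png",im); t=snapshot("top"); cv2.imwrite("pics/top10.png",t)
print(w2px(c,(527,240,47)),w2px(c,(330,330,68)),w2px(c,(720,310,68)))
e=cv2.convertScaleAbs(im,alpha=2.2,beta=10); cv2.imwrite("pics/c3.png",cv2.resize(e[:, :],None,fx=1.25,fy=1.25))
E
```

```text
[ 1.79876323e+02 -5.90498669e-02  8.68557642e+01] [519.96990077 187.36232444 254.3902597 ]
[322.85208221 115.09840512] [77.24332727 18.47230607] [553.78157238  16.90022155]
```

View pics/c3.png

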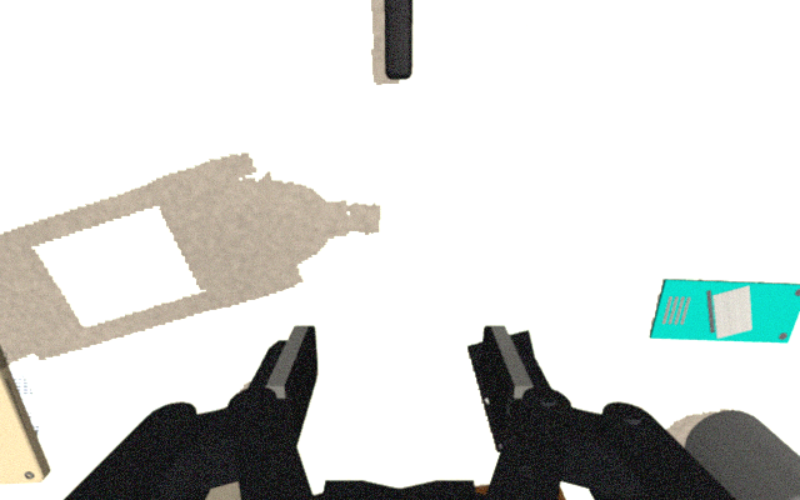

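Only the free end of the handle is visible, at (318,62) px in the original scale. I'll go forward over the front and check the panel's seat numerically.

Call:
step_arm(rows=[[[40, 0, -60], 0], [[80, 0, -60], 0], [[120, 0, -60], 0], [[120, 0, -60], 0], [[120, 0, -60], 0], [[120, 0, -60], 0]])

```text
time: 52.05
tool_pos: [525.1, 307.5, 311.4]
tcp_rot: [-179.8, 0.1, 87.0]
ft_force: [0.1, -0.0, -0.1]
finger_gap: 59.5
grip_force: 0.0
```

```bash
python3 - <<'E'
from h import *
w=np.load("w12.npy",allow_pickle=True).item(); print("handle end",px2w(w,318.4,62.4,42).round(1))
c=get_calibration("wrist"); np.save("w13.npy",c,allow_pickle=True); im=snapshot("wrist"); cv2.imwrite("pics/w13.png",im); t=snapshot("top"); cv2.imwrite("pics/top11.png",t)
g=im.max(2).astype(int)
for u in range(30,640,30):
    d=np.diff(cv2.GaussianBlur(im,(3,3),0).max(2)[:,u].astype(int)); print(u,[(int(v),int(g[v-3,u]),int(g[v+4,u])) for v in range(4,190) if abs(d[v])>18 and abs(d[v])==max(abs(d[v-3:v+4]))])
print(w2px(c,(527,315,68)),w2px(c,(720,310,68)),w2px(c,(330,330,68)),w2px(c,(740,372,0)),w2px(c,(320,394,0)))
E
```

```text
handle end [525.4 287.   42. ]
30 [(38, 103, 42), (86, 103, 174)]
60 [(86, 18, 178), (189, 166, 102)]
90 [(68, 104, 20), (86, 15, 171), (170, 169, 99)]
120 [(68, 104, 14), (86, 13, 102), (93, 102, 166), (152, 176, 100), (177, 97, 172)]
150 [(19, 106, 11), (24, 28, 102), (68, 105, 25), (98, 19, 168), (132, 168, 95), (180, 103, 174)]
180 [(68, 108, 23), (98, 21, 158), (117, 166, 99)]
210 [(60, 7, 83), (65, 84, 156), (79, 153, 19), (98, 19, 158), (129, 172, 98)]
240 [(61, 19, 157), (81, 148, 21), (82, 155, 20), (98, 13, 166), (140, 166, 101)]
270 [(61, 163, 98), (68, 98, 22), (98, 26, 157), (152, 168, 95), (177, 105, 175)]
300 [(68, 112, 26), (98, 15, 159)]
330 [(68, 112, 32), (98, 16, 109)]
360 [(68, 113, 29), (98, 25, 165)]
390 [(68, 118, 27), (98, 19, 159)]
420 [(68, 117, 34), (88, 28, 10), (98, 26, 159)]
450 [(68, 115, 31), (88, 30, 26), (98, 24, 162)]
480 [(68, 116, 29), (88, 29, 23), (98, 21, 169)]
510 [(68, 116, 31), (98, 19, 174)]
540 [(68, 110, 23), (86, 26, 173)]
570 [(68, 111, 16), (86, 25, 168)]
600 [(38, 105, 28), (86, 22, 170)]
630 []
[320.9551671  153.97564549] [498.81945934 149.42884561] [139.37145677 149.62454764] [494.23152508  87.08946507] [146.97290944  87.01996965]
```

```bash
python3 - <<'E'
from h import *
c=np.load("w13.npy",allow_pickle=True).item(); print(c['eye'])
for u in(160,320,500): print("panel",px2w(c,u,98.5,68).round(1))
for u in(60,120,540,600): print("fascia",px2w(c,u,86.5,190).round(1),px2w(c,u,86.5,0).round(1))
for u in(120,540): print("top edge",px2w(c,u,68.5,190).round(1))
im=cv2.imread("pics/w13.png").max(2).astype(int)
for v in(76,80,84,90,94): 
    d=np.abs(np.diff(im[v])); print(v,[int(x) for x in np.nonzero(d>40)[0]])
E
```

```text
[529.80802118 391.84977137 443.23386644]
panel [363.3 381.8  68. ]
panel [528.9 373.1  68. ]
panel [715.  363.4  68. ]
fascia [349.8 396.6 190. ] [214.7 400.1   0. ]
fascia [391.3 394.4 190. ] [287.5 396.3   0. ]
fascia [681.4 379.3 190. ] [795.1 369.8   0. ]
fascia [722.7 377.1 190. ] [867.5 366.    0. ]
top edge [394.1 405.9 190. ]
top edge [679.6 391.  190. ]
76 []
80 [30]
84 [14, 31]
90 [105, 128, 514, 515]
94 [128, 129, 513, 514]
```

Call:
step_arm(rows=[[[-50, 0, 0], 0], [[-53, 0, 50], 0], [[-53, 0, 100], 0], [[-53, 0, 150], 0], [[-53, 0, 200], 0], [[-53, 0, 250], 0], [[-53, 0, 275], 0], [[-53, 0, 275], 0], [[-53, 0, 275], 0]], fingers=0)

```text
time: 53.05
tool_pos: [523.2, 254.0, 38.9]
tcp_rot: [-180.0, 0.0, 86.9]
ft_force: [1.2, 0.7, 1.6]
finger_gap: -0.2
grip_force: 0.0
```

```bash
python3 - <<'E'
from h import *
print(shift((524.5,276,36),87))
E
```

```text
(array([22. ,  0.1,  2.9]), np.float64(-0.1), array([523.2, 254. ,  38.9]), array([-180. ,    0. ,   86.9]))
```

Call:
step_arm(rows=[[[8, 0, 2], 0], [[14, 0, 2], 0], [[17, 0, 2], 0], [[19, 0, 2], 0], [[21, 0, 2], 0], [[23, 0, 2], 0], [[25, 0, 2], 0], [[26, 0, 2], 0], [[27, 0, 2], 0]])

```text
time: 53.95
tool_pos: [524.3, 276.8, 36.2]
tcp_rot: [-179.9, 0.5, 86.9]
ft_force: [-3.5, -27.6, 12.7]
finger_gap: 0.3
grip_force: 14.0
```

Call:
step_arm(rows=[[[1, 0, 0], 0], [[2, 0, 0], 0], [[3, 0, 0], 0], [[3, 0, 0], 0]])

```text
time: 54.35
tool_pos: [524.3, 276.9, 35.8]
tcp_rot: [-179.8, 0.7, 86.9]
ft_force: [-3.8, -37.8, 14.8]
finger_gap: 0.3
grip_force: 18.8
```

Call:
step_arm(rows=[[[-10, 0, 0], 0], [[-30, 0, -10], 0], [[-30, 0, -60], 0], [[-30, 0, -110], 0], [[-30, 0, -160], 0], [[-10, 0, -210], 0], [[20, 0, -260], 0], [[31, 0, -275], 0], [[31, 0, -275], 0], [[31, 0, -275], 0]])

```text
time: 55.35
tool_pos: [526.3, 315.9, 311.5]
tcp_rot: [179.9, -0.0, 87.0]
ft_force: [-0.1, -0.4, -0.2]
finger_gap: -0.1
grip_force: 0.0
```

```bash
python3 - <<'E'
from h import *
c=get_calibration("wrist"); im=snapshot("wrist"); cv2.imwrite("pics/w14.png",im); g=cv2.cvtColor(im,6).astype(float)
def sub(u,lo,hi):  # subpixel dark->light edge
    col=g[lo:hi,u-4:u+5].mean(1); d=np.diff(col); i=int(np.argmax(d)); w=d[max(0,i-2):i+3]; return lo+.5+(np.arange(max(0,i-2),i+3)*w).sum()/w.sum()
print(c['eye'])
for u in(160,190,360,450,500): print("panel",px2w(c,u,sub(u,85,125),68).round(1),sub(u,85,125))
for u in(70,100,550,590): print("fascia",px2w(c,u,sub(u,72,105),190).round(1))
E
```

```text
[530.55902456 400.00602321 443.55577144]
panel [363.6 381.6  68. ] 107.56851549755302
panel [394.9 379.9  68. ] 107.6920704845815
panel [572.3 370.7  68. ] 107.62089810017271
panel [666.3 365.8  68. ] 107.608547008547
panel [718.6 363.3  68. ] 107.29473684210527
fascia [356.1 396.2 190. ]
fascia [377.  395.1 190. ]
fascia [691.9 378.6 190. ]
fascia [720.  377.1 190. ]
```

The drawer is home: a 38 N push moved nothing, and the panel is parallel to the dryer front. Next is the timer.

```bash
python3 - <<'E'
from h import *
c=get_calibration("top"); im=cv2.imread("pics/top2.png"); g=im.min(2)
m=(g[235:290,145:200]>135).astype(np.uint8); n,l,st,ce=cv2.connectedComponentsWithStats(m)
for i in range(1,n):
    if st[i][4]>15: print(st[i],ce[i]+[145,235],px2w(c,*(st[i][:2]+[145,235]+st[i][2:4]/2-.5),192).round(1))
print(shift((470,415,420),87))
E
```

```text
[ 12  13  25  22 106] [173.23584906 254.44339623] [477.5 428.9 192. ]
[10 29 22 11 50] [164.68 271.14] [450.5 436.6 192. ]
(array([  96.6,  -61.2, -110. ]), np.float64(-0.0), array([525.9, 315.2, 310. ]), array([-1.799e+02,  1.000e-01,  8.700e+01]))
```

Call:
step_arm(rows=[[[20, -10, -50], 0], [[50, -30, -90], 0], [[90, -66, -115], 0], [[106, -66, -115], 0], [[106, -66, -115], 0], [[106, -66, -115], 0], [[106, -66, -115], 0]], fingers=1)

```text
time: 56.1
tool_pos: [466.3, 423.6, 424.0]
tcp_rot: [-179.9, 0.2, 86.9]
ft_force: [0.2, -0.1, 0.1]
finger_gap: 85.5
grip_force: 0.0
```

```bash
python3 - <<'E'
from h import *
c=get_calibration("wrist"); im=snapshot("wrist"); np.save("w15.npy",c,allow_pickle=True); cv2.imwrite("pics/w15.png",im)
u0,v0=w2px(c,(466,430,200)); print(u0,v0,r.sense()['tool_pos'])
u0,v0=int(u0),int(v0); g=cv2.cvtColor(im,6)
sm=cv2.resize(g[max(0,v0-66):v0+66,u0-72:u0+72],(72,44),interpolation=cv2.INTER_AREA)
for row in sm: print(''.join(" .:-=+*#%@"[min(9,int(x)//22)] for x in row))
E
```

```text
318.86085761358476 158.68000387923377 [466.45568122 423.47328038 424.37491838]
=============================================================+======+=++
=============================================================++====++==+
============================================================+=+++===+=++
========================================================+++====+===+++++
======================================.:===============++++=+==+====++=+
======================================::============================+=+=
======================================::=====================+=++=++++++
=========================-.-==========::======================+=+++++++=
==========================:.-=========--=========================+++++++
===========================:-=====================================+++===
=================================+***####***++=====================++=+=
==============================+*##############**+====================+=+
============================**###################*+=========++=====+==++
=================::-======+**#**####*****##########*+========+=++===++++
[... 1490 characters left out ...]
#########-=###########===-      -##########
###########################*##########-=##########*===-      -##########
######################################-=##########*===-      =##########
######################################-+##########+===-     .=##########
##################################################+===:     .+##########
##################################################+===:     .+##########
##################################################+===:     .*##########
######################################################=     .*##########
######################################################+     .*##########
######################################################*:....-###########
```

The character dump shows the dial disc centred near cell (38,21), with the bar's light pointer line running down and slightly left. That is a small clockwise angle.

```bash
python3 - <<'E'
from h import *
c=np.load("w15.npy",allow_pickle=True).item(); im=cv2.imread("pics/w15.png"); g=cv2.cvtColor(im,6); o=(246,92)
# disc: bright blob ellipse (white ring outer edge), upper half reliable
m=(g>115).astype(np.uint8); m[:115]=0; 
sub=g[115:195,280:370]; ys,xs=np.nonzero(sub>115); W=np.array([px2w(c,x+280,y+115,194)[:2] for x,y in zip(xs,ys)],np.float32)
(cx,cy),rad=cv2.minEnclosingCircle(W); print("disc",cx,cy,rad)
# knob base dark circle edges: bounding
ys,xs=np.nonzero(g[125:175,290:360]<50); W=np.array([px2w(c,x+290,y+125,200)[:2] for x,y in zip(xs,ys)],np.float32); print("base",cv2.minEnclosingCircle(W),W.min(0),W.max(0))
# pointer mark
p=g[166:192,312:330]; 
for row in p[::1]: print(' '.join('%3d'%x for x in row))
E
```

```text
disc 460.38458251953125 423.29736328125 50.23543167114258
base ((470.4213562011719, 429.90765380859375), 25.573856353759766) [445.12567 412.33893] [495.33868 455.31387]
 19   3  10   6   1  15  15  17  25  21  21  22  24  23  18  28  17  21
 12   1  12   1   7   3   8  26  13  24  25  17  15  25  26  27  14  19
  3   2   7  11   7  14  17  12  28  29  25  21  24  22  29  25   6  18
 14  10   0   0  24  23  14  17  19  25  38  31  21  22  19  24  16  12
  4   6   9  13   9  23  17  11  32  66 101  85  35  18  17  18  18  20
 12   6   3   9  16  17  10  21  44 108 158 128  58  24  20  25  11   8
  0   8   5   9  17  22  15  15  52 121 156 119  42  18  21  20   6  12
  3   2   0  16   6   9  16  24  81 144 142  65  21  13  22  22  11  19
  3   5   3  15   4   7   5  29 108 164 138  49   1   5   3   0  13  16
 10   1   5   7   2  12  20  43 115 142  94  25   4   5  12   3  12  23
 16   0  14   3   4   7  10  45  91 105  63   3   5   0   3   6  14  17
 13   0   5   8  14   8  13  54  87  78  46   2   1   6   0   3  18  25
  0   5   4   0  14   4  26  64  88  74  18   3   6   0  15   8  21
[... 240 characters left out ...]
  32  68  85  64  13   1   3   0   3  38  67  80 108
  0   3   4   6  17  44  83  79  42  10   8   3  10  37  96 138 140 143
 11   1   0   0  13  58  88  76  31   0   5   0  28  73 129 152 152 150
  1   3  15  16  21  64  84  64  19  14   3   4  35  99 147 152 152 147
 12  11   1  13  45  79  81  42  14   0   3   9  37 105 148 153 152 148
 21  12   0  10  56  89  80  24  10   9   4  19  73 122 148 149 147 147
 64  48  26  22  35  50  36  20   6   7   5  28  95 143 147 146 143 149
 60  66  65  64  47  40  44  30  25  18  34  73 122 145 146 148 148 148
 39  42  54  57  66  94 127 120  90  70  99 131 145 147 145 145 144 143
 26  28  34  35  45  63  93  96  85  79  91 103 101  96 100 101 100  91
```

```bash
python3 - <<'E'
from h import *
c=np.load("w15.npy",allow_pickle=True).item()
a=px2w(c,320.6,176,234)[:2]; b=px2w(c,322.3,170.3,234)[:2]; f=px2w(c,317,188,204)[:2]
for z in (194,200,204): 
  C=(px2w(c,290,150,z),); 
ctr=np.array([470.3,430.1]); print(a,b,f,"mark dir",np.degrees(np.arctan2(*(a-b)[::-1])), "len",np.hypot(*(a-ctr)))
front=87-180
print("angle from centre",[front-np.degrees(np.arctan2(*(q-ctr)[::-1])) for q in(a,b,f)])
print(shift((*ctr,300),0))
E
```

```text
[467.23921637 420.56017621] [469.14954237 426.06745046] [462.37327207 399.50870746] mark dir -109.1302910541004 len 10.018814021346968
angle from centre [np.float64(14.788463543422367), np.float64(12.923070402045724), np.float64(11.52682430710523)]
(array([  7.1,   3.7, 124.4]), np.float64(86.8), array([466.5, 423.5, 424.4]), array([-1.799e+02,  1.000e-01,  8.680e+01]))
```

Call:
step_arm(rows=[[[7, 4, 30], 8], [[7, 4, 70], 16], [[7, 4, 110], 16], [[7, 4, 140], 16], [[7, 4, 165], 16], [[7, 4, 170], 16], [[7, 4, 170], 16], [[7, 4, 170], 16]], fingers=0.7)

```text
time: 56.95
tool_pos: [471.2, 431.6, 258.1]
tcp_rot: [179.9, -0.1, 70.9]
ft_force: [0.1, -0.3, -1.0]
finger_gap: 59.9
grip_force: 0.0
```

```bash
python3 - <<'E'
from h import *
print(shift((470.3,430.1,221),70.7))
c=get_calibration("wrist"); im=snapshot("wrist"); cv2.imwrite("pics/w16.png",im); g=cv2.cvtColor(im,6)
u,v=w2px(c,(470.3,430.1,234)).round().astype(int); print(u,v,w2px(c,(462.4,409,234)))
sm=cv2.resize(g[v-90:v+90,u-100:u+100],(80,45),interpolation=cv2.INTER_AREA)
for row in sm: print(''.join(" .:-=+*#%@"[min(9,int(x)//14)] for x in row))
E
```

```text
(array([-1.8, -0.4, 37.1]), np.float64(0.2), array([471.2, 431.6, 258.1]), array([ 1.799e+02, -1.000e-01,  7.090e+01]))
318 260 [317.05772692 298.49138962]
@@@@@@@@@@@@@@+:-#@@@@@@@@@@@@%%@@@@@@@@@@@@@@@@@%@@@@@@@@@@@@@@@@@@@@@@@@@@@@@@
@@@@@@@@@@@@@@%+::-#@@@@@@%%%@@@@@@@@@@@@@@@@@@@@@@@%@@@@@@@@@@@@@@@@@@@@@@@@@@@
@@@@@@@@@@@@@@@@%=-%@@@@@%@@@@@@@@@@@@@@@@@@@@@@@@@@@@@@@@@@@@@@@@@@@@@@@@@@@@@@
@@@@@@@@@@@@@@@@@@@@@@@%@@@@@@@@@@@@@@@@@@@@@@@@@@@@@@@@@@@@@@@@@@@@@@@@@@@@@@@@
@@@@@@@@@@@@@@@@@@@@@%@@@@@@@@@@@@@@@@@@@@@@@@@@@@@@@@@@@@@@@@@@@@@@@@@@@@@@@@@@
@@@@@@@@@@@@@@@@@@@@@@@@@@@@@@@@@@@@%#*+=+*%@@@@@@@@@@@@@@@@@@@@@@@@@@@@@@@@@@@@
@@@@@@@@@@@@@@@@@@@%@@@@@@@@@@@@*-.............-#@@@@@@@@@@@@@@@@@@@@@@@@@@@@@@@
@@@@@@@@@@@@@@@@@@%@@@@@@@@@@%-.....         .:::.=%@@@@@@@@@@@@@@@@@@@@@@@@@@@@
@@@@@%%@@@%#%%%@@@@@@@@@@@@@:.....           .:::::.=@@@@@@@@@@@@@@@@@@@@@@@@@@@
%%#*+++-:::-=++++#@@@@@@@@+.....             .::::::::@@@@@@@@@@@@@@@@@@@@@@@@@@
+++++++=-::.-++++###@@@@@+......        .     .::::.:::#@@@@@@@@@@@@@@@@@@@@@@@@
++++++++++++++++*#######*........   ...........::::::
[... 1997 characters left out ...]
@@@@@@@@@@@@@@@@@@@@@@@@@@@@@@@@@@@@@@@@@@@@.     ..+**
 .::..     .@@@@@@@@@@@@@@@@@@@@@@@@@@@@@@@@@@@@@@@@@@@@@@@@@@@@@@@@@-     ..:::
... ...    +@@@@@@@@@@@@@@@@@@@@@@@@@@@@@@@@@@@@@@@@@@@@@@@@@@@@@@@@@%     .. ..
... ...   .@@@@@@@@@@@@@@@@@@@@@@@@@@@@@@@@@@@@@@@@@@@@@@@@@@@@@@@@@@@:    .. ..
... ..    =@@@@@@@@@@@@@@@@@@@@@@@@@@@@@@@@@@@@@@@@@@@@@@@@@@@@@@@@@@@%    ..  .
.. ....   @@@@@@@@@@@@@@@@@@@@@@@@@@@@@@@@@@@@@@@@@@@@@@@@@@@@@@@@@@@@@:   .. ..
.... ..  =@@@@@@@@@@@@@@@@@@@@@@@@@@@@@@@@@@@@@@@@@@@@@@@@@@@@@@@@@@@@@#  ......
....... .@@@@@@@@@@@@@@@@@@@@@@@@@@@@@@@@@@@@@@@@@@@@@@@@@@@@@@@@@@@@@@@. .. ...
 .  . . -@@@@@@@@@@@@@@@@@@@@@@@@@@@@@@@@@@@@@@@@@@@@@@@@@@@@@@@@@@@@@@@*   .
```

The bar's pointer line is upright in the image at column 317 and ends at row 296, as predicted. So it is centred and aligned; I'll go down, grip and turn.

Call:
step_arm(rows=[[[-1, 0, 15], 0], [[-1, 0, 28], 0], [[-1, 0, 35], 0], [[-1, 0, 36], 0], [[-1, 0, 36], 0]])

```text
time: 57.5
tool_pos: [469.8, 430.6, 219.6]
tcp_rot: [-180.0, 0.1, 70.9]
ft_force: [0.4, -0.2, 0.5]
finger_gap: 59.8
grip_force: 0.0
```

Call:
step_arm(rows=[[[0, 0, 0], 0], [[0, 0, 0], 0], [[0, 0, 0], 0], [[0, 0, 0], 0], [[0, 0, 0], 0], [[0, 0, 0], 0], [[0, 0, 0], 0]], fingers=0, squeeze=30)

```text
time: 58.2
tool_pos: [470.5, 430.8, 221.0]
tcp_rot: [179.9, -0.1, 70.9]
ft_force: [2.0, -1.0, 4.3]
finger_gap: 13.2
grip_force: 33.3
```

Call:
step_arm(rows=[[[0, 0, 0], 5], [[0, 0, 0], 12], [[0, 0, 0], 19], [[0, 0, 0], 26], [[0, 0, 0], 33], [[0, 0, 0], 40], [[0, 0, 0], 47], [[0, 0, 0], 54], [[0, 0, 0], 61], [[0, 0, 0], 68], [[0, 0, 0], 73], [[0, 0, 0], 74]])

```text
time: 59.4
tool_pos: [470.8, 430.6, 221.0]
tcp_rot: [-180.0, -0.1, -3.2]
ft_force: [4.3, -2.1, 5.4]
finger_gap: 13.4
grip_force: 33.4
```

Call:
step_arm(rows=[[[0, 0, 0], 0], [[0, 0, 0], 0], [[0, 0, 0], 0]])

```text
time: 59.7
tool_pos: [470.7, 430.5, 221.0]
tcp_rot: [-180.0, -0.1, -2.9]
ft_force: [4.6, -3.2, 6.0]
finger_gap: 13.5
grip_force: 33.5
```

Release, rise, and check the bar, the drawer and the rest.

Call:
step_arm(rows=[[[0, 0, 0], 0], [[0, 0, 0], 0], [[0, 0, 0], 0], [[0, 0, 0], 0], [[0, 0, 0], 0], [[0, 0, -15], 0], [[0, 0, -37], 0], [[0, 0, -37], 0], [[0, 0, -37], 0]], fingers=0.7)

```text
time: 60.6
tool_pos: [470.5, 431.1, 258.9]
tcp_rot: [-179.9, -0.1, -3.1]
ft_force: [0.5, -0.7, 0.0]
finger_gap: 59.7
grip_force: 0.0
```

```bash
python3 - <<'E'
from h import *
c=get_calibration("wrist"); im=snapshot("wrist"); cv2.imwrite("pics/w17.png",im); g=cv2.cvtColor(im,6)
# pointer mark: bright line on dark bar below predicted centre
u,v=w2px(c,(470.5,430.5,234)).round().astype(int); P=[]
for y in range(v+14,v+36):
    row=g[y,u-12:u+13].astype(float); 
    if row.max()>90 and row.min()<40: w=np.clip(row-70,0,None); P.append(px2w(c,u-12+(np.arange(25)*w).sum()/w.sum(),y,234)[:2])
P=np.array(P,np.float32); print(len(P)); vx,vy,x0,y0=cv2.fitLine(P,cv2.DIST_HUBER,0,.01,.01).ravel(); print("bar dir",np.degrees(np.arctan2(vy,vx)),P[0],P[-1],r.sense()['tcp_rot'])
sm=cv2.resize(g[v-20:v+60,u-60:u+60],(60,26),interpolation=cv2.INTER_AREA)
for row in sm: print(''.join(" .:-=+*#%@"[min(9,int(x)//14)] for x in row))
E
```

```text
22
bar dir -3.0339942 [462.62888 430.46017] [450.12323 431.14688] [-1.79977245e+02 -2.50677364e-02 -3.05415039e+00]
%@%******-........................... .............=@@@@%***
+@@*****#%.......................... ..............#@@@@%**=
==*******%-.......................... ............*@@@@@%*+.
==+********-............ ........... .. . ...  ..:@@@@@@%*- 
===+******#+........................            .=#%%%%%#=. 
-===+*******=.  .......  ............          .=*******-.  
.====+*******+-.         ............         -********-    
-=====+********=.       ............        .=********-.    
========+*******+=:.     .    .           :-+*******+:      
=========+*********+-.       -*=       :=+********+=.       
===========++*********+=     =#+     -+*********++==.       
==============+*********     =#+     +********++====        
================++*****+.  . =#=     +****++=======-        
============:.-======+++     =#=  .  =+++=====-.:==-        
===========: .-=========     =#=     -========-. :=-     .  
==========: .-==========     =#=    .-=========-. ::        
==========-:-===========     =#=    .===========-:-:        
##*+====================.    =#=    .==============:        
%%%%%*==================:    =#=    :==============:       .
%%%%%%%*+================-:::::::::-===============:       .
%%%%%%%%#*===================::-===================.       -
%%%%%%%%%+=========================================.       =
%%%%%%%%#==========================================.       +
%%%%%%%%#==========================================.       *
%%%%%%%%%+=========================================        #
%%%%%%%%%+=========================================        %
```

Call:
step_arm(rows=[[[0, 0, -50], 0], [[0, 0, -100], 0], [[0, 0, -130], 0], [[0, 0, -130], 0], [[0, 0, -130], 0]])

```text
time: 61.15
tool_pos: [470.1, 430.8, 387.1]
tcp_rot: [-180.0, -0.0, -3.1]
ft_force: [-0.1, -0.2, -0.7]
finger_gap: 59.5
grip_force: 0.0
```

```bash
python3 - <<'E'
from h import *
c=get_calibration("top"); t=snapshot("top"); cv2.imwrite("pics/top12.png",t)
a=cv2.imread("pics/top10.png"); d=cv2.absdiff(a,t).max(2)>40
n,l,st,ce=cv2.connectedComponentsWithStats(d.astype(np.uint8))
print([st[i].tolist() for i in range(1,n) if st[i][4]>25])
# ramekin rim blob and dark panel line in the top view
u,v=w2px(c,(380,-20,45)).astype(int); print("ram px",u,v,cv2.cvtColor(t,6)[v-12:v+13:3,u-12:u+13:2])
g=t.max(2); 
for y in(190,215,240,290): print(y,[int(x) for x in g[y,200:235:2]])
E
```

```text
[[207, 199, 114, 201, 11471], [16, 212, 183, 188, 17721], [0, 215, 30, 106, 2271], [184, 216, 52, 95, 1730], [171, 323, 46, 66, 996], [0, 359, 16, 38, 381], [244, 367, 18, 18, 98], [262, 393, 13, 7, 65]]
ram px 336 291 [[170 169 169 170 171 170 167 168 169 169 169 168 169]
 [169 170 168 164 157 138 124 122 139 161 169 169 169]
 [169 171 167 133 133 138 139 138 131  93 136 166 169]
 [167 163 140 143 167 168 168 169 168 142  84 145 168]
 [167 158 128 157 167 168 168 169 169 145  80 127 167]
 [169 147 127 113 160 168 168 168 154 104  83 141 169]
 [170 163 130 122  91 108 113  99  85  86 127 162 168]
 [168 168 153 116 126 127 119 123 126 135 152 167 169]
 [168 167 166 162 151 125 108 125 147 163 168 169 166]]
190 [7, 6, 11, 22, 66, 60, 30, 97, 163, 175, 173, 173, 177, 176, 174, 171, 173, 174]
215 [4, 16, 26, 84, 59, 35, 94, 135, 170, 172, 170, 172, 173, 171, 167, 168, 172, 171]
240 [12, 26, 72, 50, 26, 26, 27, 27, 27, 28, 28, 29, 29, 30, 29, 30, 31, 52]
290 [49, 25, 68, 133, 173, 174, 173, 176, 175, 173, 174, 173, 173, 172, 175, 176, 175, 174]
```

```bash
python3 -c "
from bench import r
print(r.hand_in())"
```

```text
the job is handed in; nothing more can be done
None
```

The job is done and handed in at about 61 s; no verdict came back. The ramekin stands on the counter, all three plates lie flat side by side in the tray, the drawer is fully home and square, and the timer is at its middle mark.

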